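# Close up the gumming unit after a roller change

### The job

Get the gumming unit ready to run. First draw its slide latch fully back, then lay the gum roller down in its saddles inside the open housing; next take the cover, hook its two tabs in under the housing's lip with the opposite edge raised, swing it down until it lies flat in its recess, and finally slide the latch fully home over the cover's edge. Leave the tools and other things on the table where they are.

Things in the scene. Friction and masses are not known exactly. Their poses are not given: they have to be found in the camera images.
- unit: Gumming unit: fixed grey open-topped housing, 177 x 164 mm (latch bed sticks out 80 mm more at +x). Origin on the table under the middle of the cavity; x points from lip to latch, away from the robot (yaw within 0.25 rad), z up. Cavity: x and y -62 to 62 mm, floor z 14 mm. Flat rim at z 60 mm is the cover's seat. Recess above it: x -80 to 75, y -74 to 74 mm; side cheeks' top z 66 mm.
- saddle (a point): Where the roller's centre lies when home: unit x 0, y 0, z 34 mm; axes as the unit's. The roller lies along x between four posts on the cavity floor (unit |x| 40 to 58 mm, |y| 23 to 31 mm, up to z 32 mm), a 46 mm gap for its 40 mm blocks; play 3 mm across, 7 mm along.
- lip (a point): Middle of the lip's free lower edge: unit x -66 mm, y 0, z 73 mm; axes as the unit's. The lip, 6 mm thick (top z 79 mm), overhangs the rim from the near wall's face at x -80 mm, full width, leaving a 13 mm high gap above the rim (z 60 mm) for the cover's tabs.
- far_stop (a point): On the rim at the far end of the recess: unit x 75 mm, y 0, z 60 mm; axes as the unit's. Upstands to z 76 mm stand here, with y -30 to 30 mm left free for the latch. Because of them the cover's tabs get under the lip only with its far edge raised (about 0.1 to 0.35 rad).
- latch (a joint): Slide latch, m: 0 = drawn fully back, clear of the cover; 0.036 = fully home. Moves to the unit's -x as it grows, takes about 3 N, stays where left. Steel bolt 36 mm wide, 8 mm thick; tip at unit x 80 mm minus the joint value, underside z 68 mm, 2 mm above a seated cover. Starts closed or nearly so (0.024 to 0.036).
- latch_knob (a point): Point on the latch's upright dark steel knob, 15 mm below its top: unit x 115 mm minus the joint value, y 0, z 100 mm. Knob 14 mm along x, 16 mm across (y), from z 76 to 115 mm. Axes as the unit's.
- cover_center (a point): Point of the loose cover in the middle of its black grip rib, 22 mm above the underside. x points from the two tabs to the plain edge, z up. The rib is 16 mm thick along x, 90 mm long along y, and stands from 6 to 38 mm above the underside. Starts flat on the table, rib up, tabs roughly towards the robot (yaw within 0.5 rad). Seated, its axes match the unit's.
- cover: The cover, origin at the middle of its underside, 22 mm below cover_center. Aluminium plate 6 mm thick, 140 mm along y, about 0.28 kg. The plate runs x -60 to 74 mm; two tabs 40 mm wide (y 22 to 62 mm and mirrored) reach on to x -74 mm. Three dark slots mark the plain-edge half. Seated, its underside lies on the rim at unit z 60 mm.
- cover_tabs (a point): Point midway between the cover's two tab tips, at their lower edge: 74 mm to -x and 22 mm below cover_center. Axes as the cover's. Seated it is at unit x -80 to -73 mm, y within 4 mm of 0, z 60 mm.
- roller_center (a point): Centre of the loose gum roller, 20 mm above its underside; x along its axis (either way round is the same). About 0.32 kg, 110 mm long: black rubber drum 36 mm in diameter, 82 mm long, between two steel blocks 14 mm long and 40 mm square, on which it lies without rolling. Starts on the table on one side of the unit, the cover on the other (sides vary).
- roller: The same roller, origin at the middle of its underside.
- wrench: Steel wrench 160 mm long on the table between the robot and the unit; bystander, leave alone.
- tape: Roll of paper tape lying flat, 90 mm across and 30 mm high; bystander, leave alone.
- brush: Glue brush 170 mm long; bystander, leave alone.
- pot: White ceramic bowl 100 mm across and 55 mm high; bystander, leave alone.
- screwdriver: Screwdriver 180 mm long at the left of the table; bystander, leave alone.
- block: Wooden block 100 by 50 by 30 mm at the right of the table; bystander, leave alone.
Mind the look-alikes: they are no part of the job. What is meant by the cover is not turquoise or yellow, and is the larger of those in its own colour.

How it is judged (in metres and radians):
On the way, in this order (a step that is already met when the one before it is completed fails the run):
1. the latch is drawn fully back (joint under 5 mm) (value of joint latch below 0.005 m), for 0.1 s.
2. the roller lies at rest in its saddles, let go (x of roller_center in the frame of unit between -0.01 and 0.01 m and y of roller_center in the frame of unit between -0.006 and 0.006 m and z of roller_center in the frame of unit between 0.031 and 0.037 m and angle between the x axis of roller_center and the x axis of unit, either way round below 0.1 rad and linear speed of roller below 0.02 m/s and contact force between the fingers and roller below 0.1 N), for 0.2 s.
3. the cover's tabs are under the lip with its far edge raised (tilt over 0.05 rad) (x of cover_tabs in the frame of unit between -0.083 and -0.069 m and z of cover_tabs in the frame of unit between 0.057 and 0.07 m and y of cover_tabs in the frame of unit between -0.01 and 0.01 m and angle between cover_center's own z axis and vertical above 0.05 rad and z of cover_center in the frame of unit above 0.084 m), for 0.05 s.
4. the cover lies flat in its recess with its tabs under the lip, the latch still drawn back (x of cover_tabs in the frame of unit between -0.082 and -0.07 m and y of cover_tabs in the frame of unit between -0.007 and 0.007 m and z of cover_tabs in the frame of unit between 0.057 and 0.063 m and angle between the x axis of cover_center and the x axis of unit, either way round below 0.08 rad and angle between cover_center's own z axis and vertical below 0.03 rad and value of joint latch below 0.01 m), for 0.2 s.
At the end, for the whole second after the job is handed in: Roller in its saddles (within 10 mm along, 6 mm across, 3 mm in height, 0.1 rad); cover flat in its recess, tabs under the lip (tab tips at unit x -82 to -70 mm, y within 7 mm, height within 3 mm, tilt under 0.03, yaw within 0.08 rad); latch over 31 mm home; all at rest (value of joint latch above 0.031 m and x of roller_center in the frame of unit between -0.01 and 0.01 m and y of roller_center in the frame of unit between -0.006 and 0.006 m and z of roller_center in the frame of unit between 0.031 and 0.037 m and angle between the x axis of roller_center and the x axis of unit, either way round below 0.1 rad and x of cover_tabs in the frame of unit between -0.082 and -0.07 m and y of cover_tabs in the frame of unit between -0.007 and 0.007 m and z of cover_tabs in the frame of unit between 0.057 and 0.063 m and angle between the x axis of cover_center and the x axis of unit, either way round below 0.08 rad and angle between cover_center's own z axis and vertical below 0.03 rad and linear speed of each of cover, roller below 0.02 m/s); the robot touches nothing.
It fails at once if a bystander (wrench, tape, brush, bowl, screwdriver, block) moved over 30 mm (distance of any of wrench, tape, brush, pot, screwdriver, block from where it was at the start of the episode above 0.03 m).
It also fails if it takes over 72 s, if anything falls off the work surface, if the arm or the gripper's body presses on something with over 40 N, if the wrist force passes 120 N, or if a joint passes its speed limit or range.

### The arm

A 6-joint arm with a two-finger parallel gripper is mounted at the origin on the work surface. World frame = base frame: x ahead of the robot, y to its left, z up, the work surface at z = 0. Lengths are in mm, angles in rad, forces in N, time in s.
With the tool pointing down it reaches from about 350 to 975 mm from the base axis. Payload 7.1 kg.
Tool frame: the origin (TCP) lies on the mounting face of the last link; the fingertips stand 182 mm ahead of it and the grasp point (between the pads) lies 163 mm ahead of it; z points along the fingers, y is the direction in which the jaws open and shut (so a half turn about z gives the same grasp; the last joint's range is limited). The gripper opens to 88 mm and grips with 3 to 60 N. Pads are 20 mm wide; open, the fingers measure 115 mm over their backs; the gripper's body (75 mm by 178 mm) begins 61 mm behind the grasp point.
Start: joints at [1.081, 0.423, 1.63, -0, 1.089, -0.019], TCP at [283.468, 557.003, 404.675] pointing down, gripper open.
Joint ranges: [-3, 3], [-0.9, 2.11], [0.09, 2.58], [-1.31, 4.45], [0.11, 2.69], [-2.54, 2.54]. Speed limits (rad/s): [2.39, 2.39, 3.01, 3.14, 3.14, 3.14].

### API

Orientations are given as a rotation vector (axis times angle).
In Python, from workcell import ctrl, optics, nets gives the robot as it stands.
- The arm moves only by the tool send_rows, never from a script. Its argument "rows" is a list of rows, each an object with "offset": the shift along the tool's x, y, z in m, a list of three; "twist": the turn, a rotation vector about the tool's x, y, z in degrees, a list of three. A call has exactly 5 rows; each row shifts and turns the pose as measured when the row begins, along the tool's axes as they then stand; what a row does not reach is not made up. A row lasts 1/12 s, in which the tool goes at most 41.7 mm and 7.16 degrees, less where a joint would pass 70% of its speed; a pose out of reach is approached as far as the arm can. A call is refused whole if a number of a shift passes 0.0417 or a number of a turn 7.16, either way. A call with a gripper value outside its range is refused whole. "gripper" is the finger opening in m, from 0 to 0.0878, set as the call begins (left out, the last holds). The fingers move at their own pace and stop on an object; the grip force is fixed at half the most. Time passes only in rows, so rows that do not move let the fingers close, or fill a call up. It gives the time, the measured TCP pose, the force and the opening at its end, in the units of the state.
- ctrl.get_obs(): the state, without advancing time (a new reading comes with each control period).
- optics.get_image(name): name is "scene" or "top" or "wrist"; returns (picture, depth): 400x640x3 uint8, blue, green, red; 400x640 float32, mm along the optical axis (not along the pixel's ray), 0 where there is no reading.
- optics.camera_info(name): a dict with "K" (3x3 intrinsics, pixels), "pose" (4x4, takes a point from camera to world coordinates). Camera axes: x right, y down, z forward; pixel columns grow to the right and rows downward; lengths in mm; the calibration is good to about 2 mm. A picture is of the moment at which its call begins: read the wrist's pose just before it. camera_info takes no time and is no camera call; for the wrist camera it gives the pose at the moment of the call.
- ctrl.close_job(): hands the job in, once; it reports no verdict.
Trained networks look in the newest picture that a camera, given by its name, has taken for a name from the list of things; names that differ only in an ending like _2 or _b are one class to them, and where a whole thing is asked for, a point or a joint stands for the part that bears it (a point fixed in the world has none). Each returns a list of dicts, best first, with "conf" (0 to 1); they miss things now and then, are a little off and sometimes report something else, mostly with a low value. They report only what shows in the picture. A call takes as long as a camera call. They do not tell look-alikes from the thing itself.
- nets.spot_in(camera, label): "extent" ([left, top, right, bottom] in pixels, round what is visible of it).
- nets.spot_point(camera, label): "position" ([column, row] in pixels: a listed point, or the origin of a listed thing).
The state is a dict: "t": time; "qpos": joint angles; "qvel": joint speeds; "joint_torque": joint torques, N m; "ee_pos": TCP position; "orientation": TCP orientation; "ft_force": force on the tool from outside, world axes, zero at the start; "moment": the same for the moment, N m; "width": finger opening in mm.
Only numpy, scipy, OpenCV 4.12 (cv2) and the standard library are available. Lean on these libraries where they do the work, as an engineer would, in place of code of your own. Each camera call takes 0.05 s, during which the arm holds its last target. There are 200 camera calls.

## Working session

There is one attempt and no reset: what is moved stays moved. The work goes in short steps, Python scripts to look and compute and a tool call to move; the robot and the scene stay as the last step left them, time stands still between calls to the robot, and variables do not carry over. Pictures are saved under pics/ and viewed, about 8 in all and at most 12, crops included, and the job is handed in when it is done.

Besides the shell and the picture viewer there is one more tool, called after ">>>" by a JSON object that holds its "op" and its "data", one argument or row to a line. send_rows: Moves the arm, as the interface text tells. Its arguments: {"type":"object","properties":{"rows":{"type":"array"},"gripper":{"type":"number"}},"required":["rows"]}

```bash
mkdir -p pics; ls
cat > h.py <<'E'
import numpy as np, cv2
from scipy.spatial.transform import Rotation as R
from workcell import ctrl, optics, nets
def cloud(name):
    ci=optics.camera_info(name); im,d=optics.get_image(name)
    K=np.array(ci["K"]);P=np.array(ci["pose"])
    v,u=np.indices(d.shape)
    c=np.stack([(u-K[0,2])/K[0,0]*d,(v-K[1,2])/K[1,1]*d,d],-1)
    return im,d,c@P[:3,:3].T+P[:3,3]
E
python3 - <<'E'
from h import *
o=ctrl.get_obs(); print(o)
ims=[]
for n in ("scene","top"):
    im,d,w=cloud(n); cv2.imwrite(f"pics/{n}0.png",im); np.save(f"{n}0.npy",w)
    ci=optics.camera_info(n); print(n,np.round(ci["pose"],3).tolist(),ci["K"][0][0])
    for l in ("unit","latch_knob","cover_center","cover_tabs","roller_center","lip","far_stop","saddle"):
        for r in nets.spot_point(n,l)[:3]:
            u,v=map(int,np.round(r["position"])); print(l,round(r["conf"],2),u,v,np.round(w[v,u]) if 0<=v<400 and 0<=u<640 else None)
E
```

```text
pics
{'t': 0.0, 'qpos': array([ 1.08104016e+00,  4.23798672e-01,  1.63071186e+00,  1.26473013e-05,
        1.08861653e+00, -1.90062291e-02]), 'qvel': array([-2.04205573e-05,  1.20337084e-03, -5.00133145e-04, -2.48984990e-05,
       -6.08941388e-04, -5.42644764e-04]), 'joint_torque': array([-1.97099365e-05, -5.44623256e+01, -2.73670381e+01,  6.43417309e-02,
        2.27750785e-02, -1.46809293e-04]), 'ee_pos': array([283.31227781, 556.76805182, 403.91923688]), 'orientation': array([-7.32559574e-01, -3.05458039e+00,  2.32795084e-03]), 'ft_force': array([-0.46143822, -0.31689958,  0.44142312]), 'moment': array([-0.00551689,  0.00479573,  0.01907834]), 'width': 87.88926431115944}
scene [[0.047, 0.624, -0.78, 1654.646], [0.999, -0.031, 0.035, -40.574], [-0.003, -0.781, -0.625, 981.706], [0.0, 0.0, 0.0, 1.0]] 408.5551590904217
unit 0.88 315 224 [648. -15.  76.]
unit 0.47 310 192 [475. -27.  77.]
unit 0.44 314 193 [483. -13.  78.]
latch_knob 0.72 319 217 [615.  -1.  78.]
cover_center 0.88 416 195 [1655.  -41.  982.]
cover_center 0.76 456 180 [356. 558.  24.]
cover_center 0.61 365 211 [501. 1
[... 393 characters left out ...]

saddle 0.3 415 190 [384. 390.   2.]
top [[-0.001, -0.996, 0.093, 435.933], [-1.0, -0.001, -0.013, 5.15], [0.013, -0.093, -0.996, 1229.567], [0.0, 0.0, 0.0, 1.0]] 376.4574599094781
unit 0.76 322 195 [557. -23.  12.]
unit 0.35 319 164 [640. -12. 119.]
latch_knob 0.84 319 167 [633. -12. 106.]
cover_center 0.92 205 293 [245. 349.   5.]
cover_center 0.88 145 265 [333. 542.   5.]
cover_center 0.82 198 228 [450. 366.  40.]
cover_tabs 0.98 193 247 [390. 393.   0.]
cover_tabs 0.95 209 276 [298. 338.   3.]
cover_tabs 0.82 158 261 [345. 503.  -0.]
roller_center 0.81 416 205 [ 523. -322.   40.]
lip 0.86 329 211 [505. -46.  17.]
far_stop 0.56 319 168 [633. -13.  89.]
saddle 0.89 323 191 [570. -27.  15.]
```

Run:
```python
import cv2,numpy as np
a=cv2.imread("pics/top0.png")[120:340,60:480]
cv2.imwrite("pics/c0.png",cv2.resize(a,None,fx=1.9,fy=1.9,interpolation=cv2.INTER_CUBIC))
```

```text
(no output)
```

View pics/c0.png

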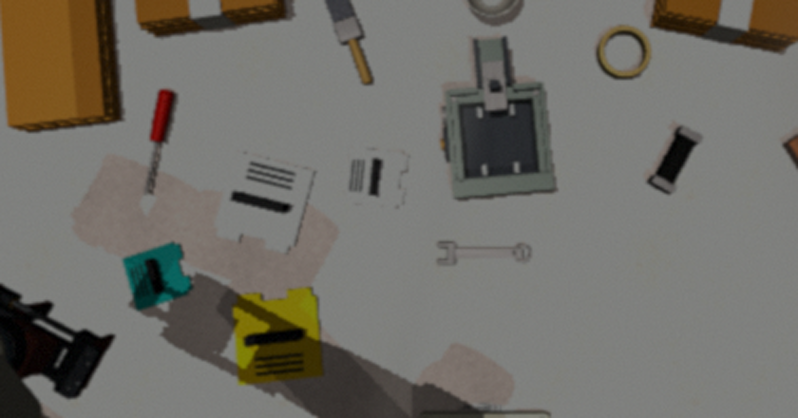

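Run:
```python
from h import *
w=np.load("top0.npy"); im=cv2.imread("pics/top0.png")
x,y,z=w[...,0],w[...,1],w[...,2]
def rect(m,s):
    m=cv2.morphologyEx(m.astype(np.uint8),cv2.MORPH_OPEN,np.ones((2,2)))
    n,l,st,c=cv2.connectedComponentsWithStats(m); i=1+np.argmax(st[1:,4]); p=w[l==i]
    r=cv2.minAreaRect(p[:,:2].astype(np.float32)); print(s,st[i,4],r,"zmed",np.median(p[:,2]),"mean",p.mean(0)); return l==i
box=(x>430)&(x<760)&(abs(y)<130)
rect(box&(z>50),"unit>50")
rect(box&(z>55)&(z<64),"rim"); rect(box&(z>74)&(z<84),"z74-84"); rect(box&(z>9)&(z<20),"floor");rect(box&(z>96),"knob")
rect((x>430)&(x<620)&(y<-230)&(y>-400)&(z>12),"roller")
rect((x>360)&(x<540)&(y<460)&(y>270)&(z>25),"rib")
rect((x>340)&(x<550)&(y<470)&(y>260)&(z>3),"cover")
print(np.array(optics.camera_info("wrist")["pose"]).round(3))
```

```text
unit>50 2048 ((589.5487060546875, -22.986900329589844), (300.73675537109375, 179.9973602294922), 5.2888007164001465) zmed 68.97055791857122 mean [582.17228892 -22.65196388  70.18429415]
rim 102 ((580.8226928710938, 45.0174560546875), (18.719797134399414, 94.7406005859375), 87.6076889038086) zmed 61.376777333998575 mean [583.66090046  43.4802888   55.33793878]
z74-84 433 ((466.95556640625, -38.232154846191406), (53.0396842956543, 172.6297607421875), 5.750659465789795) zmed 80.18657337692184 mean [479.36240492 -32.64012627  74.77307748]
floor 1272 ((529.6812744140625, -27.26318359375), (181.2222442626953, 121.48844146728516), 4.937063217163086) zmed 15.763274796602218 mean [556.74474299 -25.45687041  19.60803332]
knob 30 ((641.7723388671875, -18.64504051208496), (13.045479774475098, 17.813310623168945), 89.94258117675781) zmed 114.05647613367921 mean [637.90208118 -18.42366196 104.6247709 ]
roller 426 ((469.6247253417969, -200.43080139160156), (98.52899932861328, 404.8282165527344), 22.98625373840332) zmed 37.45549694060958 mean [ 524.07613663 -321.03950865   44.53071181]
rib 157 ((440.097412109375, 215.21609497070312), (419.3417053222656, 27.08670997619629), 85.16845703125) zmed 38.83349420277341 mean [453.29545745 369.12208327  41.48282512]
cover 1891 ((415.5695495605469, 233.5330810546875), (431.3492431640625, 155.66815185546875), 75.2513198852539) zmed 7.616739460989038 mean [455.83500624 369.57130787  13.68454048]
[[ 4.53000e-01  8.63000e-01  2.26000e-01  2.22175e+02]
 [ 8.92000e-01 -4.38000e-01 -1.14000e-01  5.88489e+02]
 [ 0.00000e+00  2.53000e-01 -9.67000e-01  3.84639e+02]
 [ 0.00000e+00  0.00000e+00  0.00000e+00  1.00000e+00]]
```

```bash
cat >> h.py <<'E'
import json
def down(a):  # tool pointing down, tool x at world angle a (deg)
    a=np.radians(a); c,s=np.cos(a),np.sin(a)
    return R.from_matrix(np.array([[c,s,0],[s,-c,0],[0,0,-1.]]))
def grasp(R_,g,d=163.): return np.asarray(g,float)-R_.apply([0,0,d])
def plan(wps,v=40.,w=7.,p=None,r=None,pad=True):
    """wps: list of (tcp pos mm, Rotation[, v]); prints rows in calls of 5"""
    if p is None:
        o=ctrl.get_obs(); p=o["ee_pos"]; r=R.from_rotvec(o["orientation"])
    rows=[]
    for wp in wps:
        P,Q=np.asarray(wp[0],float),wp[1]; vv=wp[2] if len(wp)>2 else v
        n=max(1,int(np.ceil(max(np.linalg.norm(P-p)/vv,np.degrees((r.inv()*Q).magnitude())/w))))
        for k in range(n,0,-1):
            off=np.round(r.inv().apply((P-p)/k)/1000,4 if vv<10 else 3)
            tw=np.round(np.degrees((r.inv()*Q).as_rotvec()/k),1)
            rows.append((off.tolist(),tw.tolist())); p=p+r.apply(off*1000); r=r*R.from_rotvec(np.radians(tw))
    while len(rows)%5: rows.append(([0,0,0],[0,0,0]))
    for i in range(0,len(rows),5): print("CALL",*[f"{a}|{b}" for a,b in rows[i:i+5]])
E
python3 - <<'E'
from h import *
plan([([450,300,420],down(170)),([590,-22,400],down(185))])
E
```

```text
CALL [-0.033, -0.019, -0.002]|[0.0, 0.0, -2.1] [-0.032, -0.02, -0.002]|[0.0, 0.0, -2.1] [-0.032, -0.022, -0.002]|[0.0, 0.0, -2.1] [-0.031, -0.023, -0.002]|[0.0, 0.0, -2.1] [-0.03, -0.024, -0.002]|[0.0, 0.0, -2.1]
CALL [-0.029, -0.025, -0.002]|[0.0, 0.0, -2.2] [-0.028, -0.026, -0.002]|[0.0, 0.0, -2.1] [-0.027, -0.027, -0.001]|[0.0, 0.0, -2.2] [-0.022, -0.033, 0.002]|[0.0, 0.0, -1.7] [-0.021, -0.033, 0.002]|[0.0, 0.0, -1.7]
CALL [-0.019, -0.034, 0.002]|[0.0, 0.0, -1.7] [-0.019, -0.034, 0.002]|[0.0, 0.0, -1.6] [-0.017, -0.035, 0.002]|[0.0, 0.0, -1.7] [-0.017, -0.035, 0.002]|[0.0, 0.0, -1.6] [-0.015, -0.036, 0.003]|[0.0, 0.0, -1.7]
CALL [-0.015, -0.036, 0.002]|[0.0, 0.0, -1.6] [-0.013, -0.036, 0.003]|[0.0, 0.0, -1.7] [0, 0, 0]|[0, 0, 0] [0, 0, 0]|[0, 0, 0] [0, 0, 0]|[0, 0, 0]
```

>>> {"op": "send_rows", "data": {
  "rows": [
    {"offset": [-0.033, -0.019, -0.002], "twist": [0, 0, -2.1]},
    {"offset": [-0.032, -0.02, -0.002], "twist": [0, 0, -2.1]},
    {"offset": [-0.032, -0.022, -0.002], "twist": [0, 0, -2.1]},
    {"offset": [-0.031, -0.023, -0.002], "twist": [0, 0, -2.1]},
    {"offset": [-0.03, -0.024, -0.002], "twist": [0, 0, -2.1]}
  ]
}}

```text
t: 1.32
ee_pos: [387.6, 396.9, 414.2]
orientation: [-0.422, -3.113, -0.005]
ft_force: [0.5, -1.1, 0.1]
width: 87.9
```

>>> {"op": "send_rows", "data": {
  "rows": [
    {"offset": [-0.029, -0.025, -0.002], "twist": [0, 0, -2.2]},
    {"offset": [-0.028, -0.026, -0.002], "twist": [0, 0, -2.1]},
    {"offset": [-0.027, -0.027, -0.001], "twist": [0, 0, -2.2]},
    {"offset": [-0.022, -0.033, 0.002], "twist": [0, 0, -1.7]},
    {"offset": [-0.021, -0.033, 0.002], "twist": [0, 0, -1.7]}
  ]
}}

```text
t: 1.73
ee_pos: [489.6, 222.7, 416.9]
orientation: [0.134, 3.134, 0.009]
ft_force: [0.8, 0.3, -0.1]
width: 88.2
```

>>> {"op": "send_rows", "data": {
  "rows": [
    {"offset": [-0.019, -0.034, 0.002], "twist": [0, 0, -1.7]},
    {"offset": [-0.019, -0.034, 0.002], "twist": [0, 0, -1.6]},
    {"offset": [-0.017, -0.035, 0.002], "twist": [0, 0, -1.7]},
    {"offset": [-0.017, -0.035, 0.002], "twist": [0, 0, -1.6]},
    {"offset": [-0.015, -0.036, 0.003], "twist": [0, 0, -1.7]}
  ]
}}

```text
t: 2.15
ee_pos: [575.4, 36.8, 406.6]
orientation: [-0.105, 3.131, 0.01]
ft_force: [-0.1, 1.5, -0.1]
width: 87.9
```

>>> {"op": "send_rows", "data": {
  "rows": [
    {"offset": [-0.015, -0.036, 0.002], "twist": [0, 0, -1.6]},
    {"offset": [-0.013, -0.036, 0.003], "twist": [0, 0, -1.7]},
    {"offset": [0, 0, 0], "twist": [0, 0, 0]},
    {"offset": [0, 0, 0], "twist": [0, 0, 0]},
    {"offset": [0, 0, 0], "twist": [0, 0, 0]}
  ]
}}

```text
t: 2.57
ee_pos: [612.4, -44.2, 400.7]
orientation: [-0.187, 3.126, 0.007]
ft_force: [-0.0, 0.8, 0.5]
width: 87.9
```

```bash
cat >> h.py <<'E'
from scipy.optimize import minimize
def unit_h(u):
    x,y=u[:,0],u[:,1]; h=np.full(len(u),np.nan); ax,ay=abs(x),abs(y)
    h[(ax<62)&(ay<62)]=14
    h[(ax>40)&(ax<58)&(ay>23)&(ay<31)]=32
    rim=(x>-66)&(x<75)&(ay<74)&~((ax<62)&(ay<62)); h[rim]=60
    h[(ay>74)&(ay<82)&(x>-66)&(x<75)]=66
    h[(x>-84)&(x<-66)&(ay<82)]=79
    h[(x>75)&(x<85)&(ay>30)&(ay<72)]=76
    h[(ay>86)&(ay<110)&(ax<75)]=0
    h[(ay<32)&(x>28)]=np.nan
    return h
def tou(w,p): # world xy -> unit xy
    c,s=np.cos(p[2]),np.sin(p[2]); d=w[:,:2]-p[:2]
    return np.stack([d@[c,s],d@[-s,c]],-1)
def fit_unit(w,d,p0):
    q=w[d>0]; q=q[(abs(q[:,0]-p0[0])<150)&(abs(q[:,1]-p0[1])<140)]
    def cost(p):
        h=unit_h(tou(q,p)); k=~np.isnan(h)
        return np.mean(np.minimum(abs(q[k,2]-h[k]-p[3]),12))
    best=None
    for s in (6,2):
        p0=best.x if best is not None else np.array([*p0,0.])
        sim=np.vstack([p0]+[p0+e for e in np.diag([s,s,.03*s/6,1.])])
        best=minimize(cost,p0,method="Nelder-Mead",options=dict(initial_simplex=sim,xatol=.02,fatol=1e-4))
    return best.x,best.fun
E
python3 - <<'E'
from h import *
im,d,w=cloud("wrist"); cv2.imwrite("pics/w1.png",im); np.savez("w1.npz",w=w,d=d)
for p0 in ([557,-25,.09],[552,-22,.07]): print("wrist",fit_unit(w,d,p0))
t=np.load("top0.npy"); print("top",fit_unit(t,(t[...,2]<300)*1,[557,-25,.09]))
s=np.load("scene0.npy"); print("scene",fit_unit(s,(s[...,2]<300)*1,[557,-25,.09]))
p,_=fit_unit(w,d,[557,-25,.09])
q=w[d>0]; u=tou(q,p); k=(abs(u[:,1])<14)&(u[:,0]>50)&(u[:,0]<140)&(q[:,2]>105)&(q[:,2]<125)
print("knob",k.sum(),u[k].min(0),u[k].max(0),np.percentile(u[k],[5,50,95],axis=0),np.median(q[k,2]))
E
```

```text
wrist (array([ 5.53471907e+02, -2.26597227e+01,  9.37995586e-02, -2.70564574e-02]), np.float64(8.013511557001209))
wrist (array([ 5.53370287e+02, -2.27275204e+01,  9.26437129e-02, -1.25677805e-02]), np.float64(8.013590495317906))
top (array([ 5.61204529e+02, -2.29605528e+01,  8.74982185e-02,  1.66305608e+00]), np.float64(2.38590055004141))
scene (array([ 5.54798172e+02, -2.20184542e+01,  1.04048380e-01, -2.33990158e-01]), np.float64(7.9708615798658))
knob 352 [79.54674905 -8.38364793] [93.18568103  7.68709838] [[79.91850801 -7.76336036]
 [84.6603744  -0.83880341]
 [92.18019078  6.42061714]] 114.58433534208405
```

View pics/w1.png

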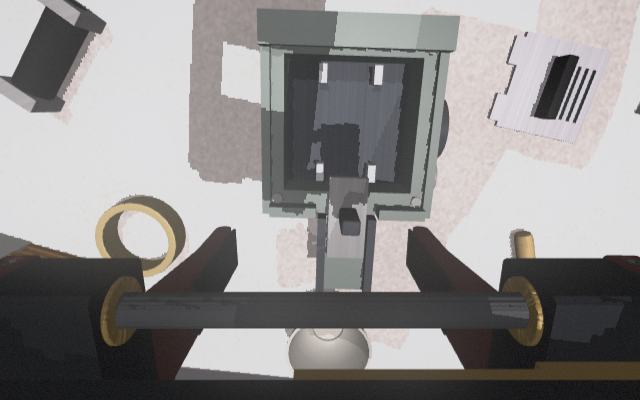

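Run:
```python
from h import *
f=np.load("w1.npz"); w,d=f["w"],f["d"]; t=np.load("top0.npy")
p=[555,-22.7,.093]
for n,ww,k in (("wrist",w,d>0),("top",t,t[...,2]<300)):
    q=ww[k]; u=tou(q,p)
    print(n)
    for yy in (-52,-45,45,52):
        m=abs(u[:,1]-yy)<2; print(yy,[(a,int(np.median(q[m&(abs(u[:,0]-a)<2.5),2])) if (m&(abs(u[:,0]-a)<2.5)).any() else None) for a in range(-105,110,5)])
    for xx in (-15,0,15):
        m=abs(u[:,0]-xx)<2; print(xx,[(a,int(np.median(q[m&(abs(u[:,1]-a)<1.5),2])) if (m&(abs(u[:,1]-a)<1.5)).any() else None) for a in list(range(-95,-50,3))+list(range(50,96,3))])
```

```text
wrist
-52 [(-105, 0), (-100, None), (-95, None), (-90, None), (-85, 78), (-80, 79), (-75, 79), (-70, 78), (-65, 78), (-60, 60), (-55, 26), (-50, 13), (-45, 14), (-40, 13), (-35, 14), (-30, 14), (-25, 13), (-20, 13), (-15, 14), (-10, 13), (-5, 13), (0, 14), (5, 14), (10, 14), (15, 14), (20, 13), (25, 14), (30, 315), (35, 332), (40, 14), (45, 14), (50, 14), (55, 14), (60, 13), (65, 15), (70, 54), (75, 59), (80, 66), (85, 76), (90, 76), (95, None), (100, None), (105, None)]
-45 [(-105, 0), (-100, None), (-95, None), (-90, None), (-85, 79), (-80, 78), (-75, 78), (-70, 79), (-65, 78), (-60, 60), (-55, 27), (-50, 14), (-45, 13), (-40, 14), (-35, 13), (-30, 13), (-25, 14), (-20, 13), (-15, 13), (-10, 14), (-5, 14), (0, 14), (5, 14), (10, 13), (15, 14), (20, 14), (25, 13), (30, 315), (35, 332), (40, 13), (45, 13), (50, 14), (55, 13), (60, 13), (65, 14), (70, 50), (75, 59), (80, 66), (85, 76), (90, 76), (95, None), (100, None), (105, None)]
45 [(-105, 0), (-100, None), (-95, None), (-90, None), (-85, 78), (-80, 78), (-75, 79), (-70, 78), (-65, 78), (-60, 61), (-55, 33), (-50, 13), (-45, 14), 
[... 3929 characters left out ...]
, 56), (89, None), (92, 0), (95, 1)]
0 [(-95, 1), (-92, 3), (-89, 0), (-86, None), (-83, None), (-80, 69), (-77, 66), (-74, 62), (-71, 59), (-68, 63), (-65, 61), (-62, 51), (-59, 10), (-56, 13), (-53, 15), (50, 16), (53, None), (56, 16), (59, 16), (62, 13), (65, 64), (68, 60), (71, 58), (74, 63), (77, 70), (80, 67), (83, 64), (86, 66), (89, 63), (92, 41), (95, 24)]
15 [(-95, 1), (-92, 1), (-89, None), (-86, None), (-83, 69), (-80, 65), (-77, 67), (-74, 63), (-71, 60), (-68, 61), (-65, 62), (-62, 25), (-59, 12), (-56, 19), (-53, 16), (50, 16), (53, 15), (56, 13), (59, 15), (62, 63), (65, 61), (68, 63), (71, 61), (74, 69), (77, 66), (80, 69), (83, 61), (86, 63), (89, None), (92, 44), (95, 41)]
```

```bash
sed -i 's/q=w\[d>0\]; q=q\[/q=w[d>0]; q=q[(q[:,2]<130)\&/' h.py
python3 - <<'E'
from h import *
f=np.load("w1.npz"); w,d=f["w"],f["d"]
p,c=fit_unit(w,d,[560,-23,.09]); print(p,c)
q=w[d>0]; u=tou(q,p); k=(abs(u[:,1])<14)&(u[:,0]>50)&(u[:,0]<140)&(q[:,2]>111)&(q[:,2]<118)
print("knob",k.sum(),np.percentile(u[k],[2,50,98],axis=0))
c,s=np.cos(p[2]),np.sin(p[2]); kx=np.percentile(u[k,0],[2,98]).mean()
g=np.array([p[0]+c*kx,p[1]+s*kx,100]); print("knob q",115-kx,g)
a=180+np.degrees(p[2]); Q=down(a); print(a)
plan([(grasp(Q,g+[0,0,60]),Q),(grasp(Q,g),Q,30)])
E
```

```text
[ 5.60813476e+02 -2.20697156e+01  8.89838617e-02 -3.25174681e-03] 2.1068529529209172
knob 306 [[72.54444996 -7.75995658]
 [78.62037778 -0.32427674]
 [85.67701046  7.28001318]]
knob q 35.889269790003794 [639.61120812 -15.03942373 100.        ]
185.09839972024233
CALL [-0.01, 0.008, 0.026]|[0.1, 0.2, 0.6] [-0.01, 0.009, 0.026]|[0.1, 0.2, 0.6] [-0.01, 0.008, 0.026]|[0.0, 0.2, 0.6] [0.0, 0.0, 0.03]|[0.0, -0.0, 0.0] [0.0, 0.0, 0.03]|[0.0, -0.0, 0.0]
```

>>> {"op": "send_rows", "data": {
  "rows": [
    {"offset": [-0.01, 0.008, 0.026], "twist": [0.1, 0.2, 0.6]},
    {"offset": [-0.01, 0.009, 0.026], "twist": [0.1, 0.2, 0.6]},
    {"offset": [-0.01, 0.008, 0.022], "twist": [0, 0.2, 0.6]},
    {"offset": [0, 0, 0], "twist": [0, 0, 0]},
    {"offset": [0, 0, 0], "twist": [0, 0, 0]}
  ]
}}

```text
t: 3.03
ee_pos: [639.0, -7.3, 328.0]
orientation: [-0.147, 3.135, 0.001]
ft_force: [-0.2, -0.1, 0.2]
width: 88.0
```

```bash
cat >> h.py <<'E'
U=np.array([560.8,-22.1,.089])
def uw(x,y,z): c,s=np.cos(U[2]),np.sin(U[2]); return np.array([U[0]+c*x-s*y,U[1]+s*x+c*y,z])
E
python3 - <<'E'
from h import *
Q=down(185.1); g=uw(79.1,0,104); print(grasp(Q,g))
plan([(grasp(Q,g+[0,0,30]),Q),(grasp(Q,g),Q,10)])
E
```

```text
[639.58693118 -15.06939016 267.        ]
CALL [0.0, -0.008, 0.031]|[0.0, 0.2, 0.3] [0.0, 0.0, 0.008]|[0.0, -0.0, -0.0] [0.0, 0.0, 0.007]|[0.0, -0.0, -0.0] [0.0, 0.0, 0.008]|[0.0, -0.0, -0.0] [0.0, 0.0, 0.007]|[0.0, -0.0, -0.0]
```

>>> {"op": "send_rows", "data": {
  "rows": [
    {"offset": [0, -0.008, 0.03], "twist": [0, 0.2, 0.3]},
    {"offset": [0, 0, 0.008], "twist": [0, 0, 0]},
    {"offset": [0, 0, 0.008], "twist": [0, 0, 0]},
    {"offset": [0, 0, 0.006], "twist": [0, 0, 0]},
    {"offset": [0, 0, 0.004], "twist": [0, 0, 0]}
  ]
}}

```text
t: 3.45
ee_pos: [639.9, -12.2, 277.4]
orientation: [-0.147, 3.131, 0.0]
ft_force: [0.0, -1.3, -0.1]
width: 87.6
```

Run:
```python
from h import *
Q=down(185.1); g=uw(79.1,0,104); print(ctrl.get_obs()["ee_pos"])
plan([(grasp(Q,g),Q,10)])
```

```text
[639.89140696 -12.15717737 277.42513781]
CALL [0.0, -0.001, 0.005]|[-0.0, 0.2, 0.1] [0.001, -0.002, 0.005]|[-0.0, 0.2, 0.2] [0, 0, 0]|[0, 0, 0] [0, 0, 0]|[0, 0, 0] [0, 0, 0]|[0, 0, 0]
```

>>> {"op": "send_rows", "data": {
  "rows": [
    {"offset": [0, -0.002, 0.006], "twist": [0, 0.2, 0.1]},
    {"offset": [0.001, -0.001, 0.004], "twist": [0, 0.2, 0.2]},
    {"offset": [0, 0, 0], "twist": [0, 0, 0]},
    {"offset": [0, 0, 0], "twist": [0, 0, 0]},
    {"offset": [0, 0, 0], "twist": [0, 0, 0]}
  ],
  "gripper": 0.0
}}

```text
t: 3.87
ee_pos: [639.6, -15.6, 268.7]
orientation: [-0.138, 3.136, -0.001]
ft_force: [-0.1, 0.3, 0.0]
width: 57.9
```

>>> {"op": "send_rows", "data": {
  "rows": [
    {"offset": [0, 0, 0], "twist": [0, 0, 0]},
    {"offset": [0, 0, 0], "twist": [0, 0, 0]},
    {"offset": [-0.004, 0, 0], "twist": [0, 0, 0]},
    {"offset": [-0.008, 0, 0], "twist": [0, 0, 0]},
    {"offset": [-0.008, 0, 0], "twist": [0, 0, 0]}
  ]
}}

```text
t: 4.28
ee_pos: [660.2, -14.0, 269.9]
orientation: [-0.137, 3.136, -0.001]
ft_force: [-0.3, 1.0, -0.0]
width: 24.7
```

>>> {"op": "send_rows", "data": {
  "rows": [
    {"offset": [-0.008, 0, 0], "twist": [0, 0, 0]},
    {"offset": [-0.008, 0, 0], "twist": [0, 0, 0]},
    {"offset": [-0.003, 0, 0], "twist": [0, 0, 0]},
    {"offset": [0, 0, 0], "twist": [0, 0, 0]},
    {"offset": [0, 0, 0], "twist": [0, 0, 0]}
  ]
}}

```text
t: 4.7
ee_pos: [684.4, -11.7, 270.1]
orientation: [-0.138, 3.133, -0.001]
ft_force: [-1.1, 0.4, -1.0]
width: 0.6
```

```bash
cat >> h.py <<'E'
def knob(w):
    m=(w[...,2]>108)&(w[...,2]<119); u=tou(w[m],U); u=u[(abs(u[:,1])<11)&(u[:,0]>65)&(u[:,0]<130)]
    return len(u),np.percentile(u,[2,50,98],axis=0).round(1) if len(u) else None
E
python3 - <<'E'
from h import *
for n in ("top","wrist"):
    im,d,w=cloud(n); w[d<=0]=-999; print(n,knob(w))
    cv2.imwrite(f"pics/{n}2.png",im)
print(tou(ctrl.get_obs()["ee_pos"][None],U))
E
```

```text
top (0, None)
wrist (1767, array([[ 72.5,  -8. ],
       [ 81. ,  -0.2],
       [115.4,   7.9]]))
[[123.60003482  -0.65326137]]
```

>>> {"op": "send_rows", "data": {
  "rows": [
    {"offset": [0, 0, -0.02], "twist": [0, 0, 0]},
    {"offset": [0, 0, -0.02], "twist": [0, 0, 0]},
    {"offset": [0.015, 0, -0.01], "twist": [0, 0, 0]},
    {"offset": [0.015, 0, 0], "twist": [0, 0, 0]},
    {"offset": [0.012, 0, 0], "twist": [0, 0, 0]}
  ],
  "gripper": 0.04
}}

```text
t: 5.22
ee_pos: [640.4, -15.5, 320.6]
orientation: [-0.138, 3.135, -0.001]
ft_force: [-0.5, -0.2, 0.8]
width: 30.4
```

Run:
```python
from h import *
Q=down(185.1); g=uw(79.1,0,104); o=ctrl.get_obs(); print(o["ee_pos"],o["width"])
plan([(grasp(Q,g),Q,15)])
```

```text
[640.42491651 -15.45621934 320.60453529] 30.389564376912016
CALL [0.0, 0.0, 0.013]|[-0.0, 0.0, -0.0] [0.0, 0.0, 0.014]|[-0.0, 0.1, -0.0] [0.0, 0.0, 0.013]|[-0.0, 0.0, -0.0] [0.001, 0.0, 0.014]|[-0.0, 0.1, -0.1] [0, 0, 0]|[0, 0, 0]
```

Fingers open to 40 mm within the first row or two; descend, then close with waiting rows.

>>> {"op": "send_rows", "data": {
  "rows": [
    {"offset": [0, 0, 0.01], "twist": [0, 0, 0]},
    {"offset": [0, 0, 0.014], "twist": [0, 0, 0]},
    {"offset": [0, 0, 0.014], "twist": [0, 0, 0]},
    {"offset": [0.001, 0, 0.013], "twist": [0, 0, 0]},
    {"offset": [0, 0, 0.003], "twist": [0, 0, 0]}
  ]
}}

```text
t: 5.63
ee_pos: [638.0, -15.9, 265.1]
orientation: [-0.137, 3.133, -0.001]
ft_force: [-0.4, 0.2, -0.7]
width: 40.0
```

>>> {"op": "send_rows", "data": {
  "rows": [
    {"offset": [0, 0, 0], "twist": [0, 0, 0]},
    {"offset": [0, 0, 0], "twist": [0, 0, 0]},
    {"offset": [0, 0, 0], "twist": [0, 0, 0]},
    {"offset": [0, 0, 0], "twist": [0, 0, 0]},
    {"offset": [0, 0, 0], "twist": [0, 0, 0]}
  ],
  "gripper": 0.0
}}

```text
t: 6.05
ee_pos: [638.4, -15.5, 263.4]
orientation: [-0.137, 3.135, 0.0]
ft_force: [0.5, 2.7, -5.8]
width: 15.7
```

>>> {"op": "send_rows", "data": {
  "rows": [
    {"offset": [-0.005, 0, 0], "twist": [0, 0, 0]},
    {"offset": [-0.008, 0, 0], "twist": [0, 0, 0]},
    {"offset": [-0.008, 0, 0], "twist": [0, 0, 0]},
    {"offset": [-0.008, 0, 0], "twist": [0, 0, 0]},
    {"offset": [-0.006, 0, 0], "twist": [0, 0, 0]}
  ]
}}

```text
t: 6.47
ee_pos: [674.4, -12.4, 263.4]
orientation: [0.137, -3.137, 0.0]
ft_force: [-6.4, -0.5, -3.3]
width: 16.0
```

>>> {"op": "send_rows", "data": {
  "rows": [
    {"offset": [-0.004, 0, 0], "twist": [0, 0, 0]},
    {"offset": [-0.003, 0, 0], "twist": [0, 0, 0]},
    {"offset": [-0.002, 0, 0], "twist": [0, 0, 0]},
    {"offset": [0, 0, 0], "twist": [0, 0, 0]},
    {"offset": [0, 0, 0], "twist": [0, 0, 0]}
  ]
}}

```text
t: 6.88
ee_pos: [680.4, -12.0, 263.0]
orientation: [0.137, -3.111, 0.0]
ft_force: [-4.7, -0.0, -0.8]
width: 16.0
```

```bash
cat >> h.py <<'E'
def blob(w,d,c,r,zlo,zhi):
    q=w[(d>0)]; q=q[(np.hypot(q[:,0]-c[0],q[:,1]-c[1])<r)&(q[:,2]>zlo)&(q[:,2]<zhi)]
    rc=cv2.minAreaRect(q[:,:2].astype(np.float32)); b=cv2.boxPoints(rc); e=b[1]-b[0]; f=b[2]-b[1]
    L=e if np.hypot(*e)>np.hypot(*f) else f; 
    return len(q),np.round(rc[0],1),np.round(rc[1],1),"long axis deg",round(np.degrees(np.arctan2(L[1],L[0]))%180,1),"zmed",round(np.median(q[:,2]),1)
E
python3 - <<'E'
from h import *
t=np.load("top0.npy"); d=(t[...,2]<300)*1
print(blob(t,d,(524,-321),90,12,60)); print(blob(t,d,(453,369),60,25,60)); print(blob(t,d,(453,369),110,3.5,60))
o=ctrl.get_obs()
Q0=R.from_rotvec(o["orientation"])
plan([(o["ee_pos"]+[0,0,100],Q0),([560,-250,400],down(165)),([523,-322,400],down(150))])
E
```

```text
(428, array([ 528.3, -322.2]), array([ 41. , 111.3]), 'long axis deg', np.float32(150.3), 'zmed', np.float64(37.7))
(157, array([456.4, 374.1]), array([90.1, 16.2]), 'long axis deg', np.float32(76.0), 'zmed', np.float64(39.4))
(2236, array([451.7, 369.7]), array([217.3, 211.8]), 'long axis deg', np.float32(65.3), 'zmed', np.float64(7.4))
CALL [0.001, 0.0, -0.033]|[0.0, 0.0, 0.0] [0.001, 0.0, -0.033]|[0.0, 0.0, -0.0] [0.001, 0.0, -0.034]|[0.0, 0.0, -0.0] [0.02, -0.032, -0.005]|[-0.0, -0.2, 2.9] [0.019, -0.033, -0.005]|[-0.0, -0.2, 2.9]
CALL [0.017, -0.034, -0.005]|[-0.0, -0.2, 2.8] [0.015, -0.035, -0.005]|[-0.1, -0.2, 2.9] [0.013, -0.036, -0.005]|[-0.0, -0.2, 2.8] [0.011, -0.037, -0.005]|[-0.1, -0.3, 2.9] [0.01, -0.037, -0.005]|[-0.0, -0.2, 2.8]
CALL [0.006, -0.026, 0.0]|[-0.0, -0.0, 5.0] [0.003, -0.027, 0.0]|[-0.0, -0.0, 5.0] [0.001, -0.027, 0.0]|[-0.0, -0.0, 5.0] [0, 0, 0]|[0, 0, 0] [0, 0, 0]|[0, 0, 0]
```

>>> {"op": "send_rows", "data": {
  "rows": [
    {"offset": [0, 0, 0], "twist": [0, 0, 0]},
    {"offset": [0, 0, 0], "twist": [0, 0, 0]},
    {"offset": [0, 0, -0.02], "twist": [0, 0, 0]},
    {"offset": [0, 0, -0.038], "twist": [0, 0, 0]},
    {"offset": [0, 0, -0.04], "twist": [0, 0, 0]}
  ],
  "gripper": 0.07
}}

```text
t: 7.3
ee_pos: [683.9, -11.8, 355.7]
orientation: [0.137, -3.104, -0.0]
ft_force: [0.9, 0.3, 1.2]
width: 45.4
```

>>> {"op": "send_rows", "data": {
  "rows": [
    {"offset": [0.02, -0.032, -0.005], "twist": [0, -0.2, 2.9]},
    {"offset": [0.019, -0.033, -0.005], "twist": [0, -0.2, 2.9]},
    {"offset": [0.017, -0.034, -0.005], "twist": [0, -0.2, 2.8]},
    {"offset": [0.015, -0.035, -0.005], "twist": [0, -0.2, 2.9]},
    {"offset": [0.013, -0.036, -0.005], "twist": [0, -0.2, 2.8]}
  ]
}}

```text
t: 7.72
ee_pos: [604.5, -180.4, 397.2]
orientation: [0.249, 3.116, -0.007]
ft_force: [1.5, 0.1, 0.3]
width: 69.4
```

>>> {"op": "send_rows", "data": {
  "rows": [
    {"offset": [0.011, -0.037, -0.005], "twist": [0, -0.3, 2.9]},
    {"offset": [0.01, -0.03, -0.005], "twist": [0, -0.2, 4]},
    {"offset": [0.006, -0.026, 0], "twist": [0, 0, 5]},
    {"offset": [0.003, -0.027, 0], "twist": [0, 0, 5]},
    {"offset": [0.001, -0.01, 0], "twist": [0, 0, 4]}
  ]
}}

```text
t: 8.13
ee_pos: [537.6, -309.4, 413.8]
orientation: [0.835, 2.985, -0.009]
ft_force: [0.2, 0.7, 0.7]
width: 70.4
```

Run:
```python
from h import *
im,d,w=cloud("wrist"); w[d<=0]=-999; cv2.imwrite("pics/w3.png",im)
o=ctrl.get_obs(); print(o["ee_pos"],R.from_rotvec(o["orientation"]).as_matrix()[:,0])
print("knob",knob(w)); print(blob(w,d,(528,-322),90,12,60))
q=w[(d>0)]; k=(np.hypot(q[:,0]-528,q[:,1]+322)<90)&(q[:,2]>39)&(q[:,2]<43); print(q[k].mean(0),k.sum())
```

```text
[ 537.31184492 -309.87195168  413.89069665] [-0.85187747  0.52202148 -0.04240698]
knob (0, None)
(3557, array([ 527.6, -322.2]), array([ 39.9, 110.4]), 'long axis deg', np.float32(150.6), 'zmed', np.float64(36.8))
[ 524.04411097 -320.00521613   40.09511301] 924
```

View pics/w3.png

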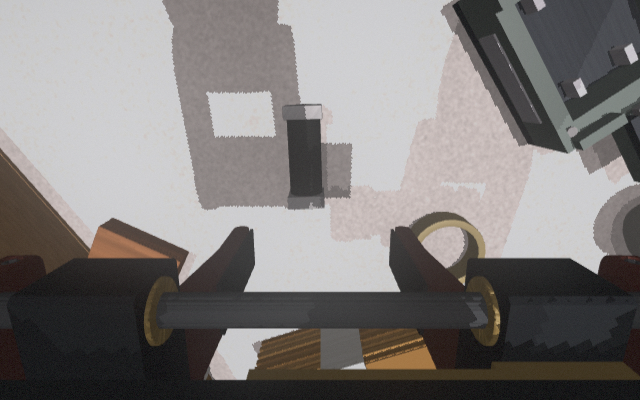

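Run:
```python
from h import *
Q=down(150.6); g=np.array([527.6,-322.2,24])
plan([(grasp(Q,g+[0,0,70]),Q,35)])
print(grasp(Q,g))
```

```text
CALL [0.002, -0.003, 0.031]|[0.1, 0.5, -0.4] [0.001, -0.003, 0.031]|[0.0, 0.5, -0.4] [0.001, -0.003, 0.032]|[0.1, 0.5, -0.4] [0.001, -0.004, 0.031]|[0.0, 0.5, -0.4] [0.001, -0.003, 0.032]|[0.1, 0.4, -0.5]
[ 527.6 -322.2  187. ]
```

>>> {"op": "send_rows", "data": {
  "rows": [
    {"offset": [0.002, -0.003, 0.031], "twist": [0.1, 0.5, -0.4]},
    {"offset": [0.001, -0.003, 0.031], "twist": [0, 0.5, -0.4]},
    {"offset": [0.001, -0.003, 0.032], "twist": [0.1, 0.5, -0.4]},
    {"offset": [0.001, -0.004, 0.031], "twist": [0, 0.5, -0.4]},
    {"offset": [0.001, -0.003, 0.022], "twist": [0.1, 0.4, -0.5]}
  ]
}}

```text
t: 8.6
ee_pos: [534.3, -326.3, 272.7]
orientation: [0.78, 3.016, -0.012]
ft_force: [0.2, 0.0, -0.6]
width: 69.8
```

Run:
```python
from h import *
Q=down(150.6); g=np.array([527.6,-322.2,24]); o=ctrl.get_obs(); print(o["ee_pos"])
plan([(grasp(Q,g),Q,18)])
```

```text
[ 534.31650514 -326.29926218  272.667965  ]
CALL [0.002, 0.0, 0.017]|[-0.0, 0.3, 0.1] [0.002, 0.0, 0.017]|[-0.0, 0.3, 0.1] [0.002, 0.0, 0.017]|[-0.0, 0.3, 0.1] [0.002, 0.0, 0.017]|[-0.0, 0.3, 0.0] [0.001, 0.0, 0.018]|[-0.0, 0.3, 0.1]
```

>>> {"op": "send_rows", "data": {
  "rows": [
    {"offset": [0.002, 0, 0.018], "twist": [0, 0.3, 0.1]},
    {"offset": [0.002, 0, 0.018], "twist": [0, 0.3, 0.1]},
    {"offset": [0.002, 0, 0.018], "twist": [0, 0.3, 0.1]},
    {"offset": [0.002, 0, 0.016], "twist": [0, 0.3, 0]},
    {"offset": [0.001, 0, 0.008], "twist": [0, 0.3, 0]}
  ]
}}

```text
t: 9.02
ee_pos: [531.2, -321.1, 188.2]
orientation: [0.777, 3.041, -0.002]
ft_force: [0.5, -0.3, 0.1]
width: 70.3
```

Run:
```python
from h import *
Q=down(150.6); g=np.array([527.6,-322.2,24]); o=ctrl.get_obs(); print(o["ee_pos"])
plan([(grasp(Q,g),Q,18)])
```

```text
[ 531.15314436 -321.13158273  188.23452521]
CALL [0.003, -0.003, 0.001]|[-0.0, 0.2, 0.8] [0, 0, 0]|[0, 0, 0] [0, 0, 0]|[0, 0, 0] [0, 0, 0]|[0, 0, 0] [0, 0, 0]|[0, 0, 0]
```

>>> {"op": "send_rows", "data": {
  "rows": [
    {"offset": [0.003, -0.003, 0], "twist": [0, 0.2, 0.8]},
    {"offset": [0, 0, 0], "twist": [0, 0, 0]},
    {"offset": [0, 0, 0], "twist": [0, 0, 0]},
    {"offset": [0, 0, 0], "twist": [0, 0, 0]},
    {"offset": [0, 0, 0], "twist": [0, 0, 0]}
  ],
  "gripper": 0.0
}}

```text
t: 9.43
ee_pos: [529.1, -322.0, 189.4]
orientation: [0.793, 3.038, -0.001]
ft_force: [-0.6, -0.0, 0.1]
width: 40.3
```

>>> {"op": "send_rows", "data": {
  "rows": [
    {"offset": [0, 0, 0], "twist": [0, 0, 0]},
    {"offset": [0, 0, -0.01], "twist": [0, 0, 0]},
    {"offset": [0, 0, -0.03], "twist": [0, 0, 0]},
    {"offset": [0, 0, -0.04], "twist": [0, 0, 0]},
    {"offset": [0, 0, -0.04], "twist": [0, 0, 0]}
  ]
}}

```text
t: 9.85
ee_pos: [525.8, -320.1, 306.5]
orientation: [-0.79, -3.026, -0.007]
ft_force: [0.4, -0.3, -3.3]
width: 35.3
```

Run:
```python
from h import *
Q=down(185.1); o=ctrl.get_obs(); print(o["ee_pos"],o["width"],o["ft_force"])
plan([(grasp(Q,uw(0,0,150)),Q,38)])
```

```text
[ 525.84010296 -320.11525801  306.47212331] 35.31447819564463 [ 0.39158243 -0.28779073 -3.29125787]
CALL [0.014, 0.035, -0.001]|[0.0, -0.1, -4.3] [0.012, 0.036, -0.001]|[0.0, -0.1, -4.3] [0.009, 0.036, -0.0]|[0.0, -0.1, -4.3] [0.006, 0.037, -0.001]|[0.1, -0.1, -4.3] [0.004, 0.037, -0.001]|[0.0, -0.1, -4.3]
CALL [0.001, 0.038, -0.0]|[0.1, -0.1, -4.3] [-0.002, 0.037, -0.001]|[0.0, -0.1, -4.3] [-0.005, 0.037, -0.0]|[0.1, -0.1, -4.3] [0, 0, 0]|[0, 0, 0] [0, 0, 0]|[0, 0, 0]
```

>>> {"op": "send_rows", "data": {
  "rows": [
    {"offset": [0.014, 0.035, -0.001], "twist": [0, -0.1, -4.3]},
    {"offset": [0.012, 0.036, -0.001], "twist": [0, -0.1, -4.3]},
    {"offset": [0.009, 0.036, 0], "twist": [0, -0.1, -4.3]},
    {"offset": [0.006, 0.037, -0.001], "twist": [0, -0.1, -4.3]},
    {"offset": [0.004, 0.037, -0.001], "twist": [0, -0.1, -4.3]}
  ]
}}

```text
t: 10.27
ee_pos: [549.6, -136.5, 326.3]
orientation: [0.207, 3.116, -0.01]
ft_force: [1.1, -0.7, -4.5]
width: 35.5
```

>>> {"op": "send_rows", "data": {
  "rows": [
    {"offset": [0.001, 0.038, 0], "twist": [0, -0.1, -4.3]},
    {"offset": [-0.002, 0.037, 0], "twist": [0, -0.1, -4.3]},
    {"offset": [-0.003, 0.02, 0], "twist": [0, -0.1, -4]},
    {"offset": [0, 0, 0], "twist": [0, 0, 0]},
    {"offset": [0, 0, 0], "twist": [0, 0, 0]}
  ]
}}

```text
t: 10.68
ee_pos: [558.6, -30.4, 330.3]
orientation: [-0.169, 3.111, -0.012]
ft_force: [-0.2, -0.6, -2.8]
width: 35.2
```

Run:
```python
from h import *
Q=down(185.1); o=ctrl.get_obs(); print(o["ee_pos"],o["width"],grasp(Q,uw(0,0,150)))
im,d,w=cloud("wrist"); w[d<=0]=-999; cv2.imwrite("pics/w4.png",im)
print("knob",knob(w)); print(fit_unit(w,d,U))
# roller in hand: points between z 115 and 180
q=w[d>0]; u=tou(q,U); k=(q[:,2]>110)&(q[:,2]<180)&(abs(u[:,1])<26)&(abs(u[:,0])<90); print("roller u",u[k].min(0),u[k].max(0),q[k,2].max(),k.sum())
print(blob(w,d,U[:2],75,110,180))
plan([(grasp(Q,uw(0,0,100)),Q,12)])
```

```text
[558.59623581 -30.37007402 330.25740825] 35.23930151601996 [560.8 -22.1 313. ]
knob (0, None)
(array([ 5.60827985e+02, -2.17810195e+01,  8.85502166e-02, -7.02043681e-03]), np.float64(2.0085488756322962))
roller u [-56.03446708 -25.99941634] [45.81635443 17.634049  ] 179.99883730119043 14785
(16084, array([555.7, -32.1]), array([101.8,  53.6]), 'long axis deg', np.float32(1.8), 'zmed', np.float64(176.5))
CALL [-0.0, 0.002, 0.011]|[-0.1, 0.2, 0.2] [-0.0, 0.001, 0.011]|[-0.1, 0.3, 0.2] [-0.0, 0.001, 0.011]|[-0.1, 0.2, 0.2] [-0.001, 0.002, 0.011]|[-0.1, 0.3, 0.2] [-0.0, 0.001, 0.012]|[-0.0, 0.2, 0.1]
CALL [-0.001, 0.002, 0.011]|[-0.1, 0.3, 0.2] [0, 0, 0]|[0, 0, 0] [0, 0, 0]|[0, 0, 0] [0, 0, 0]|[0, 0, 0] [0, 0, 0]|[0, 0, 0]
```

View pics/w4.png

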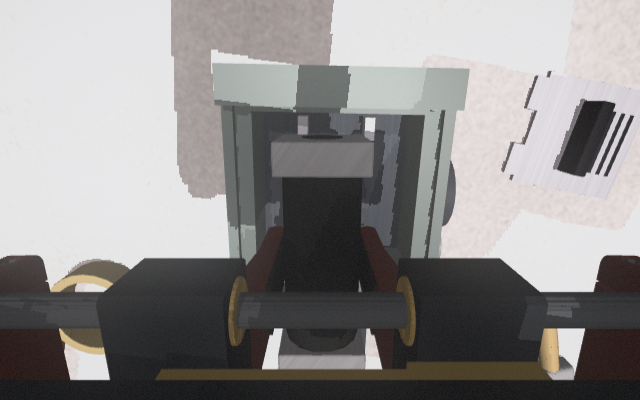

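Run:
```python
from h import *
for n in ("top","scene"):
    im,d,w=cloud(n); w[d<=0]=-999; print(n,knob(w))
    cv2.imwrite(f"pics/{n}5.png",im)
    m=(w[...,2]>84)&(w[...,2]<130); u=tou(w[m],U); k=(abs(u[:,1])<14)&(u[:,0]>60)&(u[:,0]<160); print(u[k].min(0) if k.any() else 0,u[k].max(0) if k.any() else 0,k.sum())
```

```text
top (9, array([[116. ,  -6.7],
       [119.3,  -0.4],
       [120.3,   5.5]]))
[115.32736611  -6.75764605] [120.33157337   5.54118393] 10
scene (22, array([[108.5,  -8.3],
       [118. ,  -1.4],
       [126.1,   5.9]]))
[106.13771576  -8.38626741] [126.49271212   6.24030908] 49
```

>>> {"op": "send_rows", "data": {
  "rows": [
    {"offset": [0, 0.002, 0.011], "twist": [-0.1, 0.2, 0.2]},
    {"offset": [0, 0.002, 0.011], "twist": [-0.1, 0.3, 0.2]},
    {"offset": [0, 0.002, 0.011], "twist": [-0.1, 0.2, 0.2]},
    {"offset": [0, 0.002, 0.008], "twist": [-0.1, 0.3, 0.2]},
    {"offset": [0, 0, 0], "twist": [0, 0, 0]}
  ]
}}

```text
t: 11.25
ee_pos: [558.2, -28.4, 284.2]
orientation: [-0.126, 3.134, -0.002]
ft_force: [-0.4, 1.0, -4.1]
width: 35.5
```

```bash
sed -i 's/^U=.*/U=np.array([560.8,-21.9,.0888])/' h.py
python3 - <<'E'
from h import *
Q=down(185.1); o=ctrl.get_obs(); print(o["ee_pos"],o["width"],grasp(Q,uw(-1,0,100)),R.from_rotvec(o["orientation"]).as_matrix().round(3))
plan([(grasp(Q,uw(-1,0,100)),Q,12)])
E
```

```text
[558.1641417  -28.42113859 284.24303115] 35.546314587915504 [559.80394013 -21.98868334 263.        ] [[-0.997 -0.081  0.005]
 [-0.081  0.997 -0.001]
 [-0.005 -0.001 -1.   ]]
CALL [-0.001, 0.003, 0.011]|[-0.0, 0.1, -0.2] [-0.001, 0.003, 0.01]|[-0.1, 0.2, -0.3] [0, 0, 0]|[0, 0, 0] [0, 0, 0]|[0, 0, 0] [0, 0, 0]|[0, 0, 0]
```

>>> {"op": "send_rows", "data": {
  "rows": [
    {"offset": [-0.001, 0.004, 0.008], "twist": [0, 0.1, -0.2]},
    {"offset": [-0.001, 0.003, 0.006], "twist": [0, 0.2, -0.3]},
    {"offset": [0, 0.001, 0], "twist": [0, 0, 0]},
    {"offset": [0, 0, 0], "twist": [0, 0, 0]},
    {"offset": [0, 0, 0], "twist": [0, 0, 0]}
  ]
}}

```text
t: 11.67
ee_pos: [559.5, -19.6, 266.6]
orientation: [0.141, -3.134, 0.001]
ft_force: [0.3, -0.2, -3.1]
width: 35.4
```

Run:
```python
from h import *
Q=down(185.1); o=ctrl.get_obs(); print(o["ee_pos"],R.from_rotvec(o["orientation"]).as_matrix().round(3)[:,0])
plan([(grasp(Q,uw(-1,0,75)),Q,10)])
```

```text
[559.53379764 -19.60329769 266.63346208] [-0.996 -0.09   0.004]
CALL [-0.0, -0.001, 0.01]|[-0.0, -0.1, 0.0] [-0.0, -0.001, 0.009]|[-0.0, -0.1, 0.0] [-0.0, -0.0, 0.01]|[-0.0, -0.0, 0.0] [0, 0, 0]|[0, 0, 0] [0, 0, 0]|[0, 0, 0]
```

>>> {"op": "send_rows", "data": {
  "rows": [
    {"offset": [0, -0.001, 0.01], "twist": [0, -0.1, 0]},
    {"offset": [0, -0.001, 0.009], "twist": [0, -0.1, 0]},
    {"offset": [0, -0.001, 0.008], "twist": [0, 0, 0]},
    {"offset": [0, 0, 0], "twist": [0, 0, 0]},
    {"offset": [0, 0, 0], "twist": [0, 0, 0]}
  ]
}}

```text
t: 12.08
ee_pos: [560.3, -22.9, 237.8]
orientation: [-0.141, 3.136, -0.002]
ft_force: [0.4, -0.3, -2.7]
width: 35.7
```

Run:
```python
from h import *
Q=down(185.1); o=ctrl.get_obs(); print(o["ee_pos"],R.from_rotvec(o["orientation"]).as_matrix().round(3)[:,0])
print(tou(o["ee_pos"][None],U))
im,d,w=cloud("wrist"); q=w[d>0]; u=tou(q,U); z=o["ee_pos"][2]-163
k=(u[:,0]<-35)&(u[:,0]>-62)&(abs(u[:,1])<35)&(q[:,2]>z-2)&(q[:,2]<z+20); print("near block top",u[k].min(0),u[k].max(0),np.median(q[k,2]),k.sum(), z)
plan([(grasp(Q,uw(-1,0,40)),Q,9)])
```

```text
[560.3120873  -22.9054025  237.77301937] [-0.996 -0.09  -0.002]
[[-0.57515271 -0.95817136]]
near block top [-57.41407663 -20.75516048] [-35.00008357  19.31280042] 87.41065086384381 5270 74.77301937165882
CALL [0.0001, 0.0002, 0.0087]|[-0.0, 0.0, 0.0] [0.0001, 0.0003, 0.0087]|[-0.0, 0.0, 0.0] [0.0001, 0.0002, 0.0087]|[-0.0, 0.1, 0.0] [0.0, 0.0003, 0.0086]|[-0.1, 0.0, 0.1] [0, 0, 0]|[0, 0, 0]
```

>>> {"op": "send_rows", "data": {
  "rows": [
    {"offset": [0, 0.001, 0.008], "twist": [0, 0, 0]},
    {"offset": [-0.001, 0, 0.008], "twist": [0, 0, 0]},
    {"offset": [0, 0, 0.007], "twist": [0, 0, 0]},
    {"offset": [0, 0, 0.004], "twist": [0, 0, 0]},
    {"offset": [0, 0, 0], "twist": [0, 0, 0]}
  ]
}}

```text
t: 12.55
ee_pos: [561.6, -21.8, 208.4]
orientation: [-0.141, 3.135, -0.002]
ft_force: [-0.1, 1.6, -3.2]
width: 35.2
```

Run:
```python
from h import *
Q=down(185.1); o=ctrl.get_obs(); print(o["ee_pos"],o["ft_force"],tou(o["ee_pos"][None],U))
im,d,w=cloud("wrist"); q=w[d>0]; u=tou(q,U); z=o["ee_pos"][2]-163
k=(u[:,0]<-35)&(u[:,0]>-62)&(abs(u[:,1])<22)&(q[:,2]>z-2)&(q[:,2]<z+20); print("near block top",u[k].min(0),u[k].max(0),np.median(q[k,2]),k.sum(), z)
```

```text
[561.57689634 -21.80093129 208.43073731] [-0.1336792  1.5840413 -3.1713826] [[0.78262101 0.0297806 ]]
near block top [-55.93225232 -19.71133215] [-35.00476952  20.36584622] 58.088282646639655 5000 45.43073730862466
```

>>> {"op": "send_rows", "data": {
  "rows": [
    {"offset": [0, 0, 0.003], "twist": [0, 0, 0]},
    {"offset": [0, 0, 0.002], "twist": [0, 0, 0]},
    {"offset": [0, 0, 0], "twist": [0, 0, 0]},
    {"offset": [0, 0, 0], "twist": [0, 0, 0]},
    {"offset": [0, 0, 0], "twist": [0, 0, 0]}
  ]
}}

```text
t: 13.02
ee_pos: [562.0, -21.8, 204.2]
orientation: [-0.141, 3.134, -0.002]
ft_force: [-0.3, 0.2, -4.4]
width: 35.4
```

>>> {"op": "send_rows", "data": {
  "rows": [
    {"offset": [0, 0, 0], "twist": [0, 0, 0]},
    {"offset": [0, 0, 0], "twist": [0, 0, 0]},
    {"offset": [0, 0, 0], "twist": [0, 0, 0]},
    {"offset": [0, 0, 0], "twist": [0, 0, 0]},
    {"offset": [0, 0, 0], "twist": [0, 0, 0]}
  ],
  "gripper": 0.056
}}

```text
t: 13.43
ee_pos: [563.3, -21.9, 205.7]
orientation: [-0.141, 3.13, -0.003]
ft_force: [0.2, 0.5, -0.3]
width: 56.1
```

>>> {"op": "send_rows", "data": {
  "rows": [
    {"offset": [0, 0, -0.015], "twist": [0, 0, 0]},
    {"offset": [0, 0, -0.03], "twist": [0, 0, 0]},
    {"offset": [0, 0, -0.04], "twist": [0, 0, 0]},
    {"offset": [0, 0, -0.04], "twist": [0, 0, 0]},
    {"offset": [0, 0, -0.03], "twist": [0, 0, 0]}
  ]
}}

```text
t: 13.85
ee_pos: [559.9, -21.6, 359.0]
orientation: [0.141, -3.132, 0.0]
ft_force: [0.3, 0.8, -0.1]
width: 55.4
```

Run:
```python
from h import *
o=ctrl.get_obs(); print(o["ee_pos"])
im,d,w=cloud("wrist"); w[d<=0]=-999; q=w[d>0]; u=tou(q,U)
cv2.imwrite("pics/w6.png",im)
for s in (-1,1):
    k=(u[:,0]*s>38)&(u[:,0]*s<62)&(abs(u[:,1])<22.5)&(q[:,2]>44)&(q[:,2]<58); 
    if k.any(): print("block",s,u[k].min(0),u[k].max(0),np.median(q[k,2]),k.sum())
print(knob(w),fit_unit(w,d,U))
plan([([530,150,400],down(135)),([456,345,400],down(77))])
```

```text
[559.87444187 -21.61681713 359.03038902]
block -1 [-54.49373596 -19.94805884] [-38.066436    19.59241279] 53.83313665099797 919
block 1 [ 38.00640691 -22.42845984] [61.99760802 22.38643104] 53.59298367112433 1015
(415, array([[ 1.072e+02, -8.000e+00],
       [ 1.121e+02, -1.000e-01],
       [ 1.208e+02,  7.700e+00]])) (array([ 5.60747210e+02, -2.19575739e+01,  8.77989450e-02,  3.42459131e-03]), np.float64(3.119527755473055))
CALL [0.002, 0.022, -0.004]|[-0.0, 0.0, 6.3] [0.004, 0.021, -0.005]|[-0.0, 0.0, 6.3] [0.007, 0.021, -0.004]|[-0.0, 0.0, 6.3] [0.009, 0.02, -0.005]|[-0.0, 0.0, 6.3] [0.011, 0.019, -0.004]|[0.0, 0.0, 6.2]
CALL [0.013, 0.017, -0.005]|[0.0, 0.0, 6.3] [0.015, 0.016, -0.004]|[0.0, 0.1, 6.2] [0.016, 0.014, -0.005]|[0.0, 0.0, 6.3] [0.021, 0.01, 0.0]|[0.0, 0.0, 6.4] [0.022, 0.007, 0.0]|[0.0, 0.0, 6.4]
CALL [0.023, 0.005, 0.0]|[0.0, 0.0, 6.5] [0.023, 0.002, 0.0]|[0.0, 0.0, 6.4] [0.023, -0.001, 0.0]|[0.0, 0.0, 6.5] [0.023, -0.003, 0.0]|[0.0, -0.0, 6.4] [0.022, -0.006, 0.0]|[0.0, -0.0, 6.5]
CALL [0.022, -0.009, 0.0]|[0.0, -0.0, 6.4] [0.021, -0.01, 0.0]|[0.0, -0.0, 6.5] [0, 0, 0]|[0, 0, 0] [0, 0, 0]|[0, 0, 0] [0, 0, 0]|[0, 0, 0]
```

>>> {"op": "send_rows", "data": {
  "rows": [
    {"offset": [0.002, 0.022, -0.004], "twist": [0, 0, 6.3]},
    {"offset": [0.004, 0.021, -0.005], "twist": [0, 0, 6.3]},
    {"offset": [0.007, 0.021, -0.004], "twist": [0, 0, 6.3]},
    {"offset": [0.009, 0.02, -0.005], "twist": [0, 0, 6.3]},
    {"offset": [0.011, 0.019, -0.004], "twist": [0, 0, 6.3]}
  ],
  "gripper": 0.05
}}

```text
t: 14.32
ee_pos: [543.3, 86.2, 392.2]
orientation: [0.754, 3.036, 0.003]
ft_force: [0.4, -0.1, 0.3]
width: 49.9
```

>>> {"op": "send_rows", "data": {
  "rows": [
    {"offset": [0.013, 0.017, -0.005], "twist": [0, 0, 6.3]},
    {"offset": [0.015, 0.016, -0.004], "twist": [0, 0, 6.3]},
    {"offset": [0.016, 0.014, -0.005], "twist": [0, 0, 6.3]},
    {"offset": [0.021, 0.01, 0], "twist": [0, 0, 6.4]},
    {"offset": [0.022, 0.007, 0], "twist": [0, 0, 6.4]}
  ]
}}

```text
t: 14.73
ee_pos: [518.4, 199.4, 407.2]
orientation: [1.593, 2.69, 0.013]
ft_force: [-0.1, -0.5, -0.4]
width: 50.1
```

>>> {"op": "send_rows", "data": {
  "rows": [
    {"offset": [0.023, 0.005, 0], "twist": [0, 0, 6.5]},
    {"offset": [0.023, 0.002, 0], "twist": [0, 0, 6.4]},
    {"offset": [0.023, -0.001, 0], "twist": [0, 0, 6.5]},
    {"offset": [0.023, -0.003, 0], "twist": [0, 0, 6.4]},
    {"offset": [0.022, -0.006, 0], "twist": [0, 0, 6.5]}
  ]
}}

```text
t: 15.15
ee_pos: [482.6, 315.6, 406.2]
orientation: [2.312, 2.109, 0.021]
ft_force: [-0.1, -0.5, 0.4]
width: 50.1
```

Run:
```python
from h import *
o=ctrl.get_obs(); print(o["ee_pos"],R.from_rotvec(o["orientation"]).as_matrix().round(3))
plan([([456,370,380],down(76))])
```

```text
[482.62207997 315.55392781 406.24449859] [[ 0.092  0.996  0.018]
 [ 0.996 -0.092 -0.   ]
 [ 0.001  0.018 -1.   ]]
CALL [0.026, -0.016, 0.013]|[0.5, -0.1, 4.4] [0.024, -0.018, 0.013]|[0.5, -0.1, 4.3] [0, 0, 0]|[0, 0, 0] [0, 0, 0]|[0, 0, 0] [0, 0, 0]|[0, 0, 0]
```

>>> {"op": "send_rows", "data": {
  "rows": [
    {"offset": [0.022, -0.014, 0.013], "twist": [0.5, -0.1, 4.3]},
    {"offset": [0.015, -0.012, 0.013], "twist": [0.5, -0.1, 4.2]},
    {"offset": [0, 0, 0], "twist": [0, 0, 0]},
    {"offset": [0, 0, 0], "twist": [0, 0, 0]},
    {"offset": [0, 0, 0], "twist": [0, 0, 0]}
  ]
}}

```text
t: 15.57
ee_pos: [459.5, 361.1, 379.2]
orientation: [2.476, 1.932, 0.004]
ft_force: [-0.0, -0.4, 0.3]
width: 50.0
```

Run:
```python
from h import *
o=ctrl.get_obs(); print(o["ee_pos"])
im,d,w=cloud("wrist"); w[d<=0]=-999; cv2.imwrite("pics/w7.png",im)
print(blob(w,d,(456,374),60,34,42)); print(blob(w,d,(456,374),125,3.5,9))
Q=down(76)
plan([(grasp(Q,[456,374,90]),Q)])
```

```text
[459.49603783 361.09834646 379.17216586]
(1521, array([455.4, 376.1]), array([89. , 15.6]), 'long axis deg', np.float32(76.0), 'zmed', np.float64(37.8))
(16338, array([455.5, 375.5]), array([140.6, 148.3]), 'long axis deg', np.float32(166.0), 'zmed', np.float64(6.0))
CALL [0.003, -0.002, 0.032]|[0.0, -0.0, -0.0] [0.003, -0.002, 0.031]|[0.0, -0.0, -0.0] [0.003, -0.002, 0.032]|[0.1, -0.0, -0.0] [0.003, -0.001, 0.031]|[0.0, -0.1, -0.1] [0, 0, 0]|[0, 0, 0]
```

View pics/w7.png

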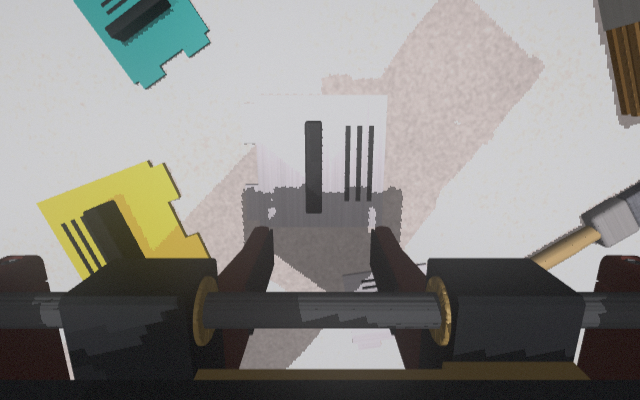

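>>> {"op": "send_rows", "data": {
  "rows": [
    {"offset": [0.003, -0.002, 0.032], "twist": [0, 0, 0]},
    {"offset": [0.003, -0.002, 0.031], "twist": [0, 0, 0]},
    {"offset": [0.003, -0.002, 0.032], "twist": [0, 0, 0]},
    {"offset": [0.004, -0.001, 0.031], "twist": [0, 0, 0]},
    {"offset": [0, 0, 0.005], "twist": [0, 0, 0]}
  ]
}}

```text
t: 16.03
ee_pos: [462.8, 373.0, 251.9]
orientation: [2.475, 1.93, 0.03]
ft_force: [-0.3, -0.3, -0.8]
width: 50.3
```

Run:
```python
from h import *
o=ctrl.get_obs(); print(o["ee_pos"])
Q=down(76); g=[455.4,375.8,30]; print(grasp(Q,g))
plan([(grasp(Q,g),Q,14)])
```

```text
[462.82453033 373.00669017 251.93232361]
[455.4 375.8 193. ]
CALL [0.0, -0.002, 0.012]|[0.2, -0.2, -0.0] [0.0, -0.002, 0.012]|[0.1, -0.1, -0.0] [0.0, -0.001, 0.012]|[0.2, -0.2, -0.0] [0.0, -0.002, 0.011]|[0.1, -0.1, -0.1] [0.0, -0.001, 0.012]|[0.2, -0.2, -0.0]
```

>>> {"op": "send_rows", "data": {
  "rows": [
    {"offset": [0, -0.002, 0.012], "twist": [0.2, -0.2, 0]},
    {"offset": [0, -0.002, 0.012], "twist": [0.1, -0.1, 0]},
    {"offset": [0, -0.002, 0.012], "twist": [0.2, -0.2, 0]},
    {"offset": [0, -0.001, 0.011], "twist": [0.1, -0.1, 0]},
    {"offset": [0, 0, 0.006], "twist": [0.1, 0, 0]}
  ]
}}

```text
t: 16.45
ee_pos: [459.3, 373.7, 199.2]
orientation: [-2.478, -1.93, -0.012]
ft_force: [-0.0, 0.7, 0.4]
width: 50.2
```

Run:
```python
from h import *
o=ctrl.get_obs(); print(o["ee_pos"])
Q=down(76); g=[455.4,375.8,30]; print(grasp(Q,g))
plan([(grasp(Q,g),Q,14)])
```

```text
[459.26977112 373.74876166 199.22394904]
[455.4 375.8 193. ]
CALL [0.001, -0.004, 0.006]|[0.2, -0.4, -0.2] [0, 0, 0]|[0, 0, 0] [0, 0, 0]|[0, 0, 0] [0, 0, 0]|[0, 0, 0] [0, 0, 0]|[0, 0, 0]
```

Centre, settle, then close and lift.

>>> {"op": "send_rows", "data": {
  "rows": [
    {"offset": [0.001, -0.003, 0.004], "twist": [0.2, -0.4, -0.2]},
    {"offset": [0, -0.001, 0.002], "twist": [0, 0, 0]},
    {"offset": [0, 0, 0], "twist": [0, 0, 0]},
    {"offset": [0, 0, 0], "twist": [0, 0, 0]},
    {"offset": [0, 0, 0], "twist": [0, 0, 0]}
  ]
}}

```text
t: 16.87
ee_pos: [455.5, 376.3, 192.7]
orientation: [2.474, 1.935, -0.0]
ft_force: [-0.2, -0.1, -0.5]
width: 50.2
```

>>> {"op": "send_rows", "data": {
  "rows": [
    {"offset": [0, 0, 0], "twist": [0, 0, 0]},
    {"offset": [0, 0, 0], "twist": [0, 0, 0]},
    {"offset": [0, 0, 0], "twist": [0, 0, 0]},
    {"offset": [0, 0, 0], "twist": [0, 0, 0]},
    {"offset": [0, 0, 0], "twist": [0, 0, 0]}
  ],
  "gripper": 0.0
}}

```text
t: 17.28
ee_pos: [456.0, 376.8, 194.4]
orientation: [2.473, 1.935, 0.005]
ft_force: [0.4, -0.2, -0.5]
width: 20.0
```

>>> {"op": "send_rows", "data": {
  "rows": [
    {"offset": [0, 0, 0], "twist": [0, 0, 0]},
    {"offset": [0, 0, 0], "twist": [0, 0, 0]},
    {"offset": [0, 0, -0.01], "twist": [0, 0, 0]},
    {"offset": [0, 0, -0.02], "twist": [0, 0, 0]},
    {"offset": [0, 0, -0.03], "twist": [0, 0, 0]}
  ]
}}

```text
t: 17.7
ee_pos: [453.6, 374.8, 250.5]
orientation: [2.474, 1.935, -0.016]
ft_force: [0.4, 0.6, -3.3]
width: 15.6
```

Run:
```python
from h import *
o=ctrl.get_obs(); print(o["ee_pos"],o["ft_force"],o["width"])
Q=down(76)
plan([([470,330,330],down(80)),([548,150,350],down(92)),(grasp(down(95.1),uw(12,0,160)),down(95.1))],v=36)
```

```text
[453.63727647 374.81585075 250.50840945] [ 0.37772338  0.60059002 -3.29381068] 15.574068816923493
CALL [-0.013, 0.009, -0.026]|[-0.1, 0.2, -1.3] [-0.014, 0.008, -0.027]|[-0.1, 0.1, -1.3] [-0.014, 0.008, -0.026]|[-0.1, 0.2, -1.3] [-0.027, 0.018, -0.003]|[-0.0, -0.0, -2.0] [-0.028, 0.017, -0.003]|[-0.0, -0.0, -2.0]
CALL [-0.028, 0.016, -0.004]|[-0.0, -0.0, -2.0] [-0.029, 0.015, -0.003]|[-0.0, -0.0, -2.0] [-0.03, 0.014, -0.004]|[-0.0, -0.0, -2.0] [-0.03, 0.014, -0.003]|[-0.0, -0.0, -2.0] [-0.034, 0.004, 0.005]|[-0.0, -0.0, -0.6]
CALL [-0.034, 0.003, 0.005]|[-0.0, -0.0, -0.6] [-0.035, 0.003, 0.005]|[-0.0, -0.0, -0.6] [-0.034, 0.003, 0.006]|[-0.0, -0.0, -0.7] [-0.035, 0.002, 0.005]|[-0.0, -0.0, -0.6] [0, 0, 0]|[0, 0, 0]
```

>>> {"op": "send_rows", "data": {
  "rows": [
    {"offset": [-0.013, 0.009, -0.026], "twist": [0, 0.2, -1.3]},
    {"offset": [-0.014, 0.008, -0.027], "twist": [0, 0.1, -1.3]},
    {"offset": [-0.014, 0.008, -0.026], "twist": [0, 0.2, -1.3]},
    {"offset": [-0.027, 0.018, -0.003], "twist": [0, 0, -2]},
    {"offset": [-0.028, 0.017, -0.003], "twist": [0, 0, -2]}
  ]
}}

```text
t: 18.12
ee_pos: [495.0, 271.4, 346.0]
orientation: [-2.318, -2.114, -0.006]
ft_force: [1.0, -0.1, -2.4]
width: 15.7
```

>>> {"op": "send_rows", "data": {
  "rows": [
    {"offset": [-0.028, 0.016, -0.004], "twist": [0, 0, -2]},
    {"offset": [-0.029, 0.015, -0.003], "twist": [0, 0, -2]},
    {"offset": [-0.03, 0.014, -0.004], "twist": [0, 0, -2]},
    {"offset": [-0.03, 0.014, -0.003], "twist": [0, 0, -2]},
    {"offset": [-0.034, 0.004, 0], "twist": [0, 0, -0.6]}
  ]
}}

```text
t: 18.53
ee_pos: [557.3, 111.8, 365.2]
orientation: [-2.141, -2.297, -0.014]
ft_force: [1.5, -0.0, -2.6]
width: 15.9
```

>>> {"op": "send_rows", "data": {
  "rows": [
    {"offset": [-0.034, 0.003, 0], "twist": [0, 0, -0.6]},
    {"offset": [-0.033, 0.003, 0], "twist": [0, 0, -0.6]},
    {"offset": [-0.025, 0.003, 0], "twist": [0, 0, -0.6]},
    {"offset": [-0.015, 0.002, 0], "twist": [0, 0, -0.6]},
    {"offset": [0, 0, 0], "twist": [0, 0, 0]}
  ]
}}

```text
t: 18.95
ee_pos: [576.9, -5.4, 367.3]
orientation: [2.096, 2.34, 0.012]
ft_force: [-0.2, -0.9, -2.8]
width: 15.8
```

```bash
cat >> h.py <<'E'
def st():
    o=ctrl.get_obs(); r=R.from_rotvec(o["orientation"]); g=o["ee_pos"]+r.apply([0,0,163]); u=tou(g[None],U)[0]
    print("t",round(o["t"],2),"grasp u",u.round(1),"z",round(g[2],1),"yaw",round(np.degrees(np.arctan2(*r.as_matrix()[[1,0],0])),1),"toolz",r.apply([0,0,1]).round(3),"F",o["ft_force"].round(1),"w",round(o["width"],1)); return o,r
E
python3 - <<'E'
from h import *
o,r=st()
im,d,w=cloud("wrist"); w[d<=0]=-999; cv2.imwrite("pics/w8.png",im)
# cover in tool/grasp frame
q=(w[d>0]-o["ee_pos"])@r.as_matrix()
k=(q[:,2]>172)&(q[:,2]<200)&(abs(q[:,0])<100)&(abs(q[:,1])<110)
c=q[k]; print(k.sum(),c.min(0),c.max(0))
for z in (176,180,184,186,188,190,192,194): print(z,((c[:,2]>z-1)&(c[:,2]<=z+1)).sum())
m=c[(c[:,2]>183)]; A=np.c_[m[:,:2],np.ones(len(m))]; print("plane",np.linalg.lstsq(A,m[:,2],rcond=None)[0], np.percentile(m[:,1],[0,1,99,100]),np.percentile(m[:,0],[0,1,99,100]))
print(cv2.minAreaRect(m[:,:2].astype(np.float32)))
E
```

```text
t 18.95 grasp u [18.5 15.8] z 204.3 yaw 96.3 toolz [ 0.006  0.006 -1.   ] F [-0.2 -0.9 -2.8] w 15.8
37044 [-71.56675021 -74.49275709 172.04767099] [ 68.68571985  74.39205816 195.25776217]
176 83
180 59
184 12
186 237
188 27386
190 9042
192 19
194 6
plane [2.37838696e-03 1.69154363e-04 1.88489044e+02] [-74.49275709 -71.67155621  72.76925751  74.39205816] [-71.56675021 -58.53911121  68.1672689   68.68571985]
((-1.4899978637695312, 0.01721954345703125), (148.88511657714844, 140.18963623046875), 89.9345474243164)
```

View pics/w8.png

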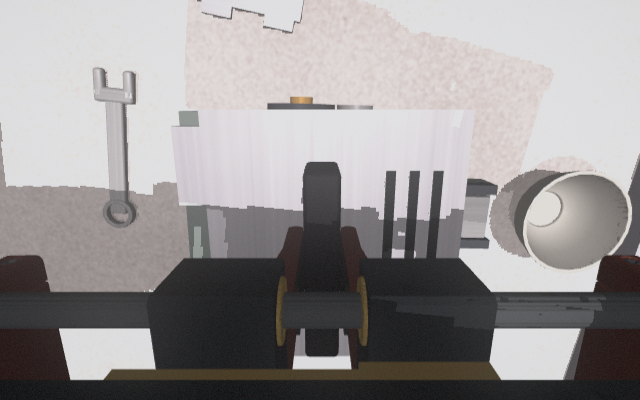

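```bash
cat >> h.py <<'E'
M=np.array([[0,1,0],[1,0,0],[0,0,-1.]]); TAB=np.array([-1.5,-74,194.5])
def hook(x,z,th,y=0):
    Q=R.from_matrix((R.from_euler("z",U[2])*R.from_euler("y",-th)).as_matrix()@M)
    return uw(x,y,z)-Q.apply(TAB),Q
def tabs():
    o=ctrl.get_obs(); r=R.from_rotvec(o["orientation"]); t=o["ee_pos"]+r.apply(TAB); C=r.as_matrix()@M.T
    cz=C[:,2]; print("t",round(o["t"],2),"tab u",tou(t[None],U)[0].round(1),"z",round(t[2],1),"pitch",round(float(np.arcsin(C[2,0])),3),"roll",round(float(np.arcsin(C[2,1])),3),"yaw err",round(float(np.arctan2(C[1,0],C[0,0])-U[2]),3),"F",o["ft_force"].round(1),"w",round(o["width"],1))
E
python3 - <<'E'
from h import *
tabs()
plan([hook(-56,100,.2)],v=16,w=3)
E
```

```text
t 19.0 tab u [-55.5  14.1] z 172.3 pitch 0.006 roll 0.005 yaw err 0.021 F [ 0.3  0.6 -2.7] w 15.9
CALL [-0.003, -0.008, 0.012]|[-2.2, -0.1, 0.2] [-0.003, -0.008, 0.012]|[-2.2, -0.1, 0.2] [-0.003, -0.009, 0.012]|[-2.2, -0.1, 0.2] [-0.003, -0.01, 0.011]|[-2.3, -0.1, 0.3] [-0.002, -0.01, 0.011]|[-2.2, -0.0, 0.2]
```

>>> {"op": "send_rows", "data": {
  "rows": [
    {"offset": [-0.003, -0.008, 0.012], "twist": [-2.2, -0.1, 0.2]},
    {"offset": [-0.003, -0.008, 0.012], "twist": [-2.2, -0.1, 0.2]},
    {"offset": [-0.003, -0.009, 0.012], "twist": [-2.2, -0.1, 0.2]},
    {"offset": [-0.003, -0.01, 0.011], "twist": [-2.3, -0.1, 0.3]},
    {"offset": [-0.002, -0.01, 0.009], "twist": [-2.2, 0, 0.2]}
  ]
}}

```text
t: 19.42
ee_pos: [537.8, -18.4, 309.2]
orientation: [2.018, 2.206, 0.237]
ft_force: [-0.6, -0.2, -2.5]
width: 16.3
```

Run:
```python
from h import *
tabs()
plan([hook(-57,72,.2)],v=12,w=3)
```

```text
t 19.42 tab u [-53.8   4.3] z 103.5 pitch 0.213 roll 0.002 yaw err 0.0 F [-0.6 -0.2 -2.5] w 16.3
CALL [-0.001, -0.002, 0.01]|[0.2, -0.0, 0.0] [-0.002, -0.003, 0.011]|[0.3, -0.0, 0.0] [-0.001, -0.002, 0.01]|[0.2, -0.1, 0.0] [0, 0, 0]|[0, 0, 0] [0, 0, 0]|[0, 0, 0]
```

>>> {"op": "send_rows", "data": {
  "rows": [
    {"offset": [-0.001, -0.002, 0.01], "twist": [0.2, 0, 0]},
    {"offset": [-0.002, -0.003, 0.011], "twist": [0.3, 0, 0]},
    {"offset": [-0.002, -0.002, 0.009], "twist": [0.2, 0, 0]},
    {"offset": [0, 0, 0], "twist": [0, 0, 0]},
    {"offset": [0, 0, 0], "twist": [0, 0, 0]}
  ]
}}

```text
t: 19.83
ee_pos: [535.5, -20.2, 274.4]
orientation: [2.027, 2.222, 0.218]
ft_force: [0.3, -0.3, -3.3]
width: 15.7
```

Run:
```python
from h import *
tabs()
im,d,w=cloud("wrist"); w[d<=0]=-999; cv2.imwrite("pics/w9.png",im)
o,r=st(); q=(w[d>0]-o["ee_pos"])@r.as_matrix()
m=q[(q[:,2]>185)&(q[:,2]<192)&(abs(q[:,0])<100)&(abs(q[:,1])<90)]; A=np.c_[m[:,:2],np.ones(len(m))]; print("plane",np.linalg.lstsq(A,m[:,2],rcond=None)[0], np.percentile(m[:,1],[0,1,99,100]).round(1),np.percentile(m[:,0],[0,1,99,100]).round(1))
plan([hook(-57,62,.2)],v=5,w=3)
```

```text
t 19.83 tab u [-60.7   3.1] z 69.4 pitch 0.192 roll 0.004 yaw err 0.003 F [ 0.3 -0.3 -3.3] w 15.7
t 19.88 grasp u [6.  4.6] z 114.5 yaw 95.3 toolz [ 0.189  0.021 -0.982] F [-0.5  0.4 -3.2] w 15.8
plane [2.08104277e-03 1.05085424e-03 1.88511058e+02] [-86.7 -78.3  72.7  74.6] [-71.1 -58.4  68.4  77.2]
CALL [-0.0012, 0.0003, 0.0037]|[-0.2, -0.1, 0.1] [-0.0012, 0.0002, 0.0037]|[-0.3, -0.2, 0.1] [0, 0, 0]|[0, 0, 0] [0, 0, 0]|[0, 0, 0] [0, 0, 0]|[0, 0, 0]
```

View pics/w9.png

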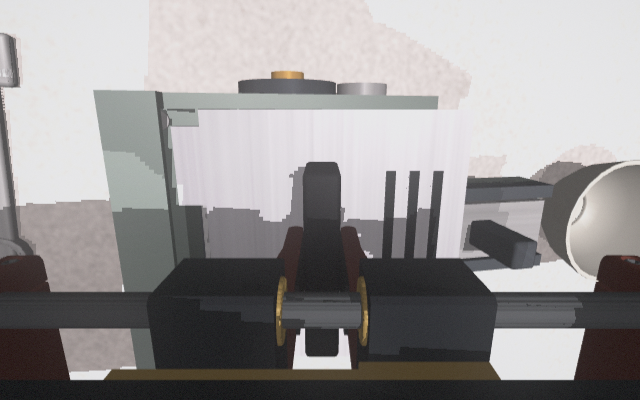

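>>> {"op": "send_rows", "data": {
  "rows": [
    {"offset": [-0.002, 0.001, 0.003], "twist": [-0.2, -0.1, 0]},
    {"offset": [-0.002, 0.001, 0.003], "twist": [-0.2, -0.1, 0]},
    {"offset": [0, 0, 0.001], "twist": [0, 0, 0]},
    {"offset": [0, 0, 0], "twist": [0, 0, 0]},
    {"offset": [0, 0, 0], "twist": [0, 0, 0]}
  ]
}}

```text
t: 20.3
ee_pos: [541.5, -24.3, 268.9]
orientation: [2.019, 2.214, 0.225]
ft_force: [0.6, -0.4, -2.4]
width: 15.9
```

Run:
```python
from h import *
tabs()
plan([hook(-75,62,.2)],v=5,w=3)
```

```text
t 20.3 tab u [-52.7  -2.3] z 63.5 pitch 0.203 roll -0.0 yaw err 0.003 F [ 0.6 -0.4 -2.4] w 15.9
CALL [0.0004, -0.0043, -0.0006]|[0.0, -0.0, 0.0] [0.0004, -0.0043, -0.0006]|[0.0, -0.0, 0.0] [0.0005, -0.0043, -0.0005]|[0.1, -0.0, 0.1] [0.0004, -0.0043, -0.0006]|[0.0, -0.0, 0.0] [0.0005, -0.0044, -0.0005]|[0.1, -0.0, 0.1]
```

>>> {"op": "send_rows", "data": {
  "rows": [
    {"offset": [0.001, -0.005, -0.0005], "twist": [0, 0, 0]},
    {"offset": [0.001, -0.004, -0.0005], "twist": [0, 0, 0]},
    {"offset": [0, -0.004, -0.0005], "twist": [0, 0, 0]},
    {"offset": [0, 0, 0], "twist": [0, 0, 0]},
    {"offset": [0, 0, 0], "twist": [0, 0, 0]}
  ]
}}

```text
t: 20.72
ee_pos: [526.6, -23.4, 268.2]
orientation: [2.019, 2.213, 0.225]
ft_force: [-0.4, -0.7, -2.6]
width: 15.7
```

Run:
```python
from h import *
tabs()
plan([hook(-75,62,.2)],v=5,w=3)
```

```text
t 20.72 tab u [-67.5  -0.1] z 62.7 pitch 0.203 roll -0.0 yaw err 0.003 F [-0.4 -0.7 -2.6] w 15.7
CALL [-0.0, -0.0035, -0.0003]|[0.1, -0.0, 0.1] [-0.0, -0.0034, -0.0003]|[0.1, -0.0, 0.1] [0, 0, 0]|[0, 0, 0] [0, 0, 0]|[0, 0, 0] [0, 0, 0]|[0, 0, 0]
```

>>> {"op": "send_rows", "data": {
  "rows": [
    {"offset": [0, -0.004, -0.0005], "twist": [0, 0, 0]},
    {"offset": [0, -0.004, -0.0005], "twist": [0, 0, 0]},
    {"offset": [0, 0, 0], "twist": [0, 0, 0]},
    {"offset": [0, 0, 0], "twist": [0, 0, 0]},
    {"offset": [0, 0, 0], "twist": [0, 0, 0]}
  ]
}}

```text
t: 21.13
ee_pos: [517.5, -24.2, 267.7]
orientation: [2.019, 2.213, 0.225]
ft_force: [0.6, 0.3, -2.3]
width: 15.7
```

Run:
```python
from h import *
tabs(); o,r=st()
im,d,w=cloud("wrist"); w[d<=0]=-999; q=(w[d>0]-o["ee_pos"])@r.as_matrix()
m=q[(q[:,2]>186)&(q[:,2]<191)&(abs(q[:,0])<75)&(q[:,1]<74)&(q[:,1]>-50)]; A=np.c_[m[:,:2],np.ones(len(m))]; print("plane",np.linalg.lstsq(A,m[:,2],rcond=None)[0], np.percentile(m[:,1],[1,99.9]).round(1))
plan([hook(-76,60.5,.12),hook(-76,60,.0)],v=5,w=1.2)
```

```text
t 21.13 tab u [-76.6  -0.1] z 62.2 pitch 0.203 roll -0.0 yaw err 0.003 F [ 0.6  0.3 -2.3] w 15.7
t 21.13 grasp u [-10.5   1.6] z 108.0 yaw 95.2 toolz [ 0.201  0.018 -0.979] F [ 0.6  0.3 -2.3] w 15.7
plane [2.19183500e-03 1.11494403e-04 1.88470464e+02] [-48.9  73.8]
CALL [-0.0, 0.004, 0.0022]|[1.2, 0.0, 0.0] [-0.0, 0.0041, 0.0021]|[1.2, 0.0, 0.1] [-0.0, 0.0041, 0.002]|[1.2, 0.0, 0.0] [-0.0001, 0.0041, 0.0018]|[1.2, 0.0, 0.1] [0.0, 0.0038, 0.0018]|[1.1, -0.0, -0.0]
CALL [0.0, 0.0038, 0.0017]|[1.2, -0.0, -0.0] [0.0, 0.0038, 0.0016]|[1.1, -0.0, -0.0] [0.0, 0.0039, 0.0016]|[1.2, -0.0, -0.0] [0.0, 0.0039, 0.0015]|[1.1, -0.0, -0.0] [0.0, 0.004, 0.0014]|[1.2, -0.0, -0.0]
```

>>> {"op": "send_rows", "data": {
  "rows": [
    {"offset": [0, 0.004, 0.002], "twist": [1.2, 0, 0]},
    {"offset": [0, 0.004, 0.002], "twist": [1.2, 0, 0]},
    {"offset": [0, 0.004, 0.002], "twist": [1.2, 0, 0]},
    {"offset": [0, 0.004, 0.002], "twist": [1.2, 0, 0]},
    {"offset": [0, 0.004, 0.002], "twist": [1.1, 0, 0]}
  ]
}}

```text
t: 21.6
ee_pos: [539.4, -22.3, 261.1]
orientation: [2.072, 2.27, 0.109]
ft_force: [0.1, -0.8, -2.2]
width: 16.0
```

Run:
```python
from h import *
tabs()
plan([hook(-76,60,.0)],v=5,w=1.2)
```

```text
t 21.6 tab u [-76.2  -0.3] z 60.4 pitch 0.097 roll -0.001 yaw err 0.002 F [ 0.1 -0.8 -2.2] w 16.0
CALL [-0.0, 0.0037, 0.0017]|[1.1, 0.0, 0.0] [-0.0, 0.0038, 0.0016]|[1.1, 0.0, 0.0] [-0.0, 0.0038, 0.0016]|[1.1, 0.0, 0.0] [-0.0, 0.0038, 0.0015]|[1.1, 0.0, 0.1] [-0.0, 0.0038, 0.0013]|[1.2, 0.0, 0.0]
```

>>> {"op": "send_rows", "data": {
  "rows": [
    {"offset": [0, 0.004, 0.0015], "twist": [1.1, 0, 0]},
    {"offset": [0, 0.004, 0.0015], "twist": [1.1, 0, 0]},
    {"offset": [0, 0.004, 0.0015], "twist": [1.1, 0, 0]},
    {"offset": [0, 0.003, 0.0015], "twist": [1.1, 0, 0]},
    {"offset": [0, 0.003, 0.001], "twist": [0.8, 0, 0]}
  ]
}}

```text
t: 22.02
ee_pos: [560.0, -20.5, 254.6]
orientation: [2.117, 2.319, 0.0]
ft_force: [0.3, -0.5, -1.3]
width: 15.8
```

Run:
```python
from h import *
tabs()
plan([hook(-76,60,.0)],v=5,w=1.2)
```

```text
t 22.02 tab u [-74.4  -0.4] z 60.0 pitch 0.001 roll -0.001 yaw err 0.002 F [ 0.3 -0.5 -1.3] w 15.8
CALL [0.0, -0.0013, 0.0001]|[0.1, 0.1, 0.1] [0, 0, 0]|[0, 0, 0] [0, 0, 0]|[0, 0, 0] [0, 0, 0]|[0, 0, 0] [0, 0, 0]|[0, 0, 0]
```

>>> {"op": "send_rows", "data": {
  "rows": [
    {"offset": [0, -0.0015, 0], "twist": [0, 0, 0]},
    {"offset": [0, 0, 0], "twist": [0, 0, 0]},
    {"offset": [0, 0, 0], "twist": [0, 0, 0]},
    {"offset": [0, 0, 0], "twist": [0, 0, 0]},
    {"offset": [0, 0, 0], "twist": [0, 0, 0]}
  ]
}}

```text
t: 22.43
ee_pos: [559.1, -20.6, 254.7]
orientation: [2.117, 2.319, 0.002]
ft_force: [0.4, 1.1, -2.9]
width: 16.1
```

>>> {"op": "send_rows", "data": {
  "rows": [
    {"offset": [0, 0, 0], "twist": [0, 0, 0]},
    {"offset": [0, 0, 0], "twist": [0, 0, 0]},
    {"offset": [0, 0, 0], "twist": [0, 0, 0]},
    {"offset": [0, 0, 0], "twist": [0, 0, 0]},
    {"offset": [0, 0, 0], "twist": [0, 0, 0]}
  ],
  "gripper": 0.04
}}

```text
t: 22.85
ee_pos: [559.1, -20.7, 255.6]
orientation: [2.116, 2.317, 0.003]
ft_force: [-1.0, -0.2, -0.3]
width: 39.9
```

>>> {"op": "send_rows", "data": {
  "rows": [
    {"offset": [0, 0, -0.015], "twist": [0, 0, 0]},
    {"offset": [0, 0, -0.03], "twist": [0, 0, 0]},
    {"offset": [0, 0, -0.04], "twist": [0, 0, 0]},
    {"offset": [0, 0, -0.04], "twist": [0, 0, 0]},
    {"offset": [0, 0, 0], "twist": [0, 0, 0]}
  ]
}}

```text
t: 23.27
ee_pos: [558.1, -20.6, 382.8]
orientation: [-2.117, -2.319, 0.004]
ft_force: [1.1, 0.7, 0.7]
width: 40.0
```

```bash
cat >> h.py <<'E'
def cover(w,d):
    q=w[d>0]; u=tou(q,U)
    k=(abs(u[:,0])<90)&(abs(u[:,1])<68)&(q[:,2]>62.8)&(q[:,2]<73)&(u[:,0]<72)&(u[:,0]>-58); A=np.c_[u[k],np.ones(k.sum())]
    c=np.linalg.lstsq(A,q[k,2],rcond=None)[0]
    print("plate top z at 0",c[2].round(2),"slopes",c[:2].round(4),k.sum())
    k=(abs(u[:,0])<40)&(abs(u[:,1])<60)&(q[:,2]>95)&(q[:,2]<101)
    if k.sum()>10: r=cv2.minAreaRect(u[k].astype(np.float32)); print("rib top",np.round(r[0],1),np.round(r[1],1),round(r[2],1),np.median(q[k,2]))
E
python3 - <<'E'
from h import *
o,r=st()
im,d,w=cloud("wrist"); w[d<=0]=-999; cv2.imwrite("pics/w10.png",im)
cover(w,d); print(knob(w))
Q=down(185.1); plan([(grasp(Q,uw(114,0,150)),Q,30)])
E
```

```text
t 23.27 grasp u [-3.1  1.5] z 219.8 yaw 95.2 toolz [-0.003 -0.001 -1.   ] F [1.1 0.7 0.7] w 40.0
plate top z at 0 66.01 slopes [ 0.0012 -0.0001] 17538
rib top [-0.8  0.4] [89.2 15.7] 89.9 97.86171056772866
(430, array([[107.3,  -7. ],
       [112.9,   0.8],
       [120.6,   7.7]]))
CALL [-0.0, 0.009, 0.005]|[-0.0, -0.0, -6.9] [-0.001, 0.009, 0.005]|[-0.0, -0.0, -6.9] [-0.002, 0.009, 0.005]|[-0.0, -0.0, -6.9] [-0.003, 0.008, 0.005]|[-0.0, -0.0, -6.9] [-0.004, 0.008, 0.005]|[-0.0, -0.0, -6.9]
CALL [-0.005, 0.007, 0.005]|[-0.0, -0.0, -6.9] [-0.006, 0.007, 0.005]|[-0.0, -0.0, -6.9] [-0.007, 0.006, 0.005]|[-0.0, -0.1, -6.9] [-0.008, 0.005, 0.005]|[-0.0, -0.1, -6.9] [-0.008, 0.004, 0.005]|[-0.0, -0.0, -6.9]
CALL [-0.009, 0.003, 0.005]|[-0.0, -0.1, -7.0] [-0.009, 0.002, 0.006]|[-0.1, -0.0, -6.9] [-0.009, 0.0, 0.005]|[-0.0, -0.1, -7.0] [0, 0, 0]|[0, 0, 0] [0, 0, 0]|[0, 0, 0]
```

View pics/w10.png

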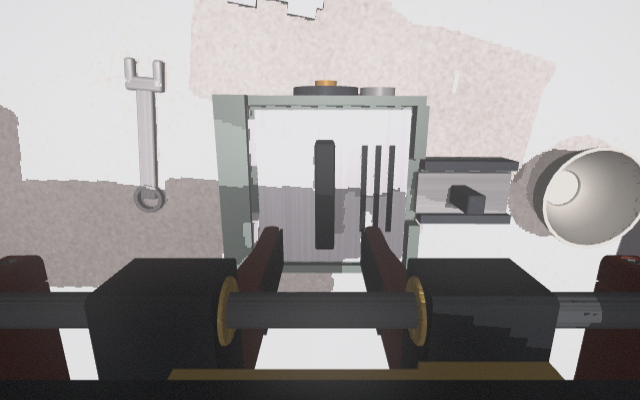

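Run:
```python
from h import *
Q=down(95.1); plan([(grasp(Q,uw(114,0,145)),Q,32)])
```

```text
CALL [-0.0, 0.024, 0.014]|[-0.1, -0.0, 0.0] [-0.0, 0.023, 0.014]|[-0.1, -0.0, 0.0] [-0.001, 0.024, 0.014]|[-0.1, -0.0, 0.0] [-0.0, 0.023, 0.015]|[-0.0, -0.0, 0.1] [-0.001, 0.024, 0.014]|[-0.1, -0.0, 0.0]
```

>>> {"op": "send_rows", "data": {
  "rows": [
    {"offset": [0, 0.024, 0.014], "twist": [0, 0, 0]},
    {"offset": [0, 0.024, 0.014], "twist": [0, 0, 0]},
    {"offset": [-0.001, 0.024, 0.014], "twist": [0, 0, 0]},
    {"offset": [0, 0.022, 0.014], "twist": [0, 0, 0]},
    {"offset": [-0.001, 0.012, 0.008], "twist": [0, 0, 0]}
  ]
}}

```text
t: 23.73
ee_pos: [663.1, -12.7, 312.3]
orientation: [-2.116, -2.317, 0.006]
ft_force: [-0.5, 1.0, -0.6]
width: 40.0
```

Run:
```python
from h import *
st()
Q=down(95.1); plan([(grasp(Q,uw(114,0,130)),Q,8),(grasp(Q,uw(114,0,104)),Q,12)])
```

```text
t 23.73 grasp u [101.9   0. ] z 149.3 yaw 95.2 toolz [-0.005 -0.001 -1.   ] F [-0.5  1.  -0.6] w 40.0
CALL [-0.0, 0.0038, 0.0064]|[-0.1, 0.0, 0.0] [-0.0, 0.0038, 0.0064]|[-0.1, 0.0, 0.0] [-0.0001, 0.0037, 0.0064]|[-0.1, 0.0, 0.1] [0.0, 0.0, 0.009]|[0.0, 0.0, -0.0] [0.0, 0.0, 0.009]|[0.0, 0.0, -0.0]
CALL [0.0, 0.0, 0.008]|[0.0, 0.0, -0.0] [0, 0, 0]|[0, 0, 0] [0, 0, 0]|[0, 0, 0] [0, 0, 0]|[0, 0, 0] [0, 0, 0]|[0, 0, 0]
```

>>> {"op": "send_rows", "data": {
  "rows": [
    {"offset": [0, 0.004, 0], "twist": [0, 0, 0]},
    {"offset": [0, 0.004, 0], "twist": [0, 0, 0]},
    {"offset": [0, 0.003, 0], "twist": [0, 0, 0]},
    {"offset": [0, 0, 0], "twist": [0, 0, 0]},
    {"offset": [0, 0, 0], "twist": [0, 0, 0]}
  ],
  "gripper": 0.05
}}

```text
t: 24.15
ee_pos: [673.5, -11.5, 305.4]
orientation: [-2.111, -2.312, 0.016]
ft_force: [-0.0, 0.7, 0.7]
width: 49.9
```

Run:
```python
from h import *
st()
Q=down(95.1); plan([(grasp(Q,uw(114,0,104)),Q,12)])
```

```text
t 24.15 grasp u [110.7   0.5] z 142.4 yaw 95.2 toolz [-0.015 -0.    -1.   ] F [-0.   0.7  0.7] w 49.9
CALL [-0.0, 0.0, 0.01]|[-0.2, -0.0, 0.0] [-0.0, 0.0, 0.009]|[-0.2, -0.0, 0.0] [-0.0, 0.001, 0.01]|[-0.2, -0.0, 0.0] [-0.0, 0.0, 0.009]|[-0.3, -0.1, 0.1] [0, 0, 0]|[0, 0, 0]
```

>>> {"op": "send_rows", "data": {
  "rows": [
    {"offset": [0, 0.001, 0.01], "twist": [-0.2, 0, 0]},
    {"offset": [0, 0.001, 0.009], "twist": [-0.2, 0, 0]},
    {"offset": [0, 0.001, 0.009], "twist": [-0.2, 0, 0]},
    {"offset": [0, 0, 0.006], "twist": [-0.2, 0, 0]},
    {"offset": [0, 0, 0], "twist": [0, 0, 0]}
  ]
}}

```text
t: 24.57
ee_pos: [675.0, -11.3, 270.1]
orientation: [2.118, 2.319, 0.004]
ft_force: [-0.7, -0.0, -0.2]
width: 50.0
```

>>> {"op": "send_rows", "data": {
  "rows": [
    {"offset": [0, 0, 0], "twist": [0, 0, 0]},
    {"offset": [0, 0, 0], "twist": [0, 0, 0]},
    {"offset": [0, 0, 0], "twist": [0, 0, 0]},
    {"offset": [0, 0, 0], "twist": [0, 0, 0]},
    {"offset": [0, 0, 0], "twist": [0, 0, 0]}
  ],
  "gripper": 0.0
}}

```text
t: 24.98
ee_pos: [674.9, -11.4, 269.6]
orientation: [2.118, 2.319, 0.003]
ft_force: [0.4, 0.1, -0.3]
width: 20.3
```

>>> {"op": "send_rows", "data": {
  "rows": [
    {"offset": [0, 0, 0], "twist": [0, 0, 0]},
    {"offset": [0, 0, 0], "twist": [0, 0, 0]},
    {"offset": [0, 0, 0], "twist": [0, 0, 0]},
    {"offset": [0, 0, 0], "twist": [0, 0, 0]},
    {"offset": [0, 0, 0], "twist": [0, 0, 0]}
  ]
}}

```text
t: 25.4
ee_pos: [674.6, -11.5, 269.8]
orientation: [2.119, 2.319, 0.002]
ft_force: [-0.5, -0.8, -1.1]
width: 14.0
```

Run:
```python
from h import *
st()
```

```text
t 25.4 grasp u [114.5   0.5] z 106.8 yaw 95.2 toolz [ 0.001  0.001 -1.   ] F [-0.5 -0.8 -1.1] w 14.0
```

Knob gripped (14.0 mm). Push −x 36 mm.

>>> {"op": "send_rows", "data": {
  "rows": [
    {"offset": [0, -0.006, 0], "twist": [0, 0, 0]},
    {"offset": [0, -0.008, 0], "twist": [0, 0, 0]},
    {"offset": [0, -0.008, 0], "twist": [0, 0, 0]},
    {"offset": [0, -0.006, 0], "twist": [0, 0, 0]},
    {"offset": [0, -0.003, 0], "twist": [0, 0, 0]}
  ]
}}

```text
t: 25.82
ee_pos: [641.9, -14.3, 269.8]
orientation: [2.118, 2.317, 0.006]
ft_force: [2.9, 0.7, -4.1]
width: 14.0
```

Run:
```python
from h import *
st()
```

```text
t 25.82 grasp u [82.2  0.5] z 106.8 yaw 95.2 toolz [ 0.005  0.001 -1.   ] F [ 2.9  0.7 -4.1] w 14.0
```

>>> {"op": "send_rows", "data": {
  "rows": [
    {"offset": [0, -0.003, 0], "twist": [0, 0, 0]},
    {"offset": [0, -0.003, 0], "twist": [0, 0, 0]},
    {"offset": [0, -0.002, 0], "twist": [0, 0, 0]},
    {"offset": [0, 0, 0], "twist": [0, 0, 0]},
    {"offset": [0, 0, 0], "twist": [0, 0, 0]}
  ]
}}

```text
t: 26.23
ee_pos: [635.8, -14.7, 269.8]
orientation: [2.111, 2.31, 0.022]
ft_force: [2.3, -0.0, -1.0]
width: 14.2
```

Run:
```python
from h import *
st()
```

```text
t 26.23 grasp u [78.4  0.5] z 106.8 yaw 95.1 toolz [ 0.018  0.002 -1.   ] F [ 2.3 -0.  -1. ] w 14.2
```

>>> {"op": "send_rows", "data": {
  "rows": [
    {"offset": [0, 0, 0], "twist": [0, 0, 0]},
    {"offset": [0, 0, 0], "twist": [0, 0, 0]},
    {"offset": [0, 0, 0], "twist": [0, 0, 0]},
    {"offset": [0, 0, 0], "twist": [0, 0, 0]},
    {"offset": [0, 0, 0], "twist": [0, 0, 0]}
  ],
  "gripper": 0.045
}}

```text
t: 26.65
ee_pos: [634.6, -14.9, 270.4]
orientation: [2.112, 2.311, 0.02]
ft_force: [0.0, -0.5, 0.6]
width: 43.3
```

>>> {"op": "send_rows", "data": {
  "rows": [
    {"offset": [0, 0, -0.015], "twist": [0, 0, 0]},
    {"offset": [0, 0, -0.03], "twist": [0, 0, 0]},
    {"offset": [0, 0, -0.04], "twist": [0, 0, 0]},
    {"offset": [0, 0, -0.04], "twist": [0, 0, 0]},
    {"offset": [0, 0, 0], "twist": [0, 0, 0]}
  ]
}}

```text
t: 27.07
ee_pos: [631.5, -15.2, 396.8]
orientation: [2.116, 2.316, 0.011]
ft_force: [0.9, 0.0, 0.4]
width: 44.8
```

Run:
```python
from h import *
st()
im,d,w=cloud("wrist"); w[d<=0]=-999; cv2.imwrite("pics/w11.png",im)
cover(w,d); print(knob(w))
```

```text
t 27.07 grasp u [72.3  0.6] z 233.8 yaw 95.2 toolz [ 0.008  0.002 -1.   ] F [0.9 0.  0.4] w 44.8
plate top z at 0 65.99 slopes [ 0.0016 -0.0001] 15176
rib top [-0.9 -0. ] [16.4 89. ] 0.1 97.79312309370127
(349, array([[72.2, -7.7],
       [78.6,  0.7],
       [85.1,  7.7]]))
```

View pics/w11.png

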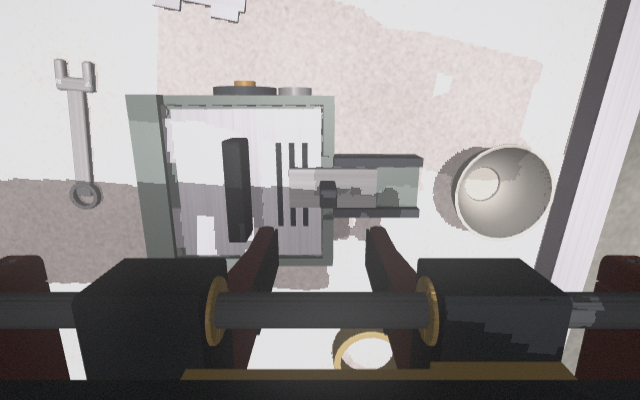

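```bash
python3 -c "
from h import *
print(ctrl.close_job())"
```

```text
the job is handed in; nothing more can be done
None
```

The gumming unit is ready to run and handed in at about 27 s: latch drawn back, roller in its saddles, cover hooked and swung flat, latch slid home.

The first grab at the latch knob missed. The fingers were still closing when I pulled, so they shut behind the knob. I lifted, came back with a narrower opening and drew it on the second try.

My last checks from the wrist camera, all inside the limits:

| Item | Measured |
|---|---|
| Latch when drawn back | about 1 mm (limit 5 mm) |
| Roller before the cover went on | x about +0.5 mm, y about −0.2 mm, centre height 33.8 mm |
| Cover tilt | plate top at 66.0 mm, tilt under 0.002 rad |
| Cover tabs | about −75 mm in x, 0 mm in y |
| Latch at the end | about 36 mm home |
| Gripper | clear of everything |

- **Not re-measured:** the roller's position was last checked before the cover went on.
- **Bystanders:** I judged these by eye only. The wrench, tape and bowl look undisturbed in the last picture. The brush, screwdriver and block were not in it, but the arm never went low near them.

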